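Tumble a sample batch in the hand-cranked blender

ROBOT

A 7-joint arm with a two-finger parallel gripper is mounted at the origin on the work surface. World frame = base frame: x ahead of the robot, y to its left, z up, the work surface at z = 0. Lengths are in m, angles in rad, forces in N, time in s.
With the tool pointing down it reaches from about 0.425 to 0.875 m from the base axis. Payload 4.7 kg.
Tool frame: the origin (TCP) lies at the very end of the fingers, on their centre line; the grasp point (between the pads) lies ctrl.grasp_offset behind it (ctrl.grasp_offset is the distance from the TCP to the grasp point, in m); z points along the fingers, y is the direction in which the jaws open and shut (so a half turn about z gives the same grasp; the last joint's range is limited). The gripper opens to 87 mm and grips with 3 to 60 N. Pads are 19 mm wide; open, the fingers measure 117 mm over their backs; the gripper's body (75 mm by 190 mm) begins 51 mm behind the grasp point.
Start: joints at [-1.168, 0.321, -0.07, 1.45, 0.023, 1.371, -0.057], TCP at [0.246, 0.601, 0.183] pointing down, gripper open.
Joint ranges: [-2.86, 2.86], [-0.3, 2.09], [-1.38, 1.24], [0.06, 2.45], [-1.56, 4.7], [0.09, 2.05], [-2.69, 2.69]. Speed limits (rad/s): [2.57, 2.57, 3.14, 3.14, 3.14, 3.14, 3.14].

INTERFACE

Orientations are given as a rotation vector (axis times angle).
In Python, from bench import ctrl gives the robot as it stands.
- The arm moves only by the tool step_arm, never from a script. Its argument "plan" is a list of rows, each an object of numbers: "x", "y", "z": the shift along the tool's x, y, z in m; "wx", "wy", "wz": the turn, a rotation vector about the tool's x, y, z in degrees; "jaw": the closure, from -1 (fully open) to 1 (shut). In form: [{"x": .., "y": .., "z": .., "wx": .., "wy": .., "wz": .., "jaw": ..}, ...]. A call has 1 to 20 rows; each row is the pose to reach, as a shift and turn from the pose commanded when the call began, along the tool's axes at that moment; what a row does not reach only later rows make up. A row lasts 1/10 s, in which the tool goes at most 50 mm and 8.59 degrees, less where a joint would pass 70% of its speed; a pose out of reach is approached as far as the arm can. A call with a gripper value outside its range is refused whole. The fingers move at their own pace and stop on an object; "newtons" is the grip in N (left out, the last holds). Time passes only in rows, so rows that repeat a pose let the fingers close. It gives the time, the measured TCP pose, the force and the opening at its end, in the units of the state.
- ctrl.get_state(): the state, without advancing time (a new reading comes with each control period).
- ctrl.get_image(name): name is "scene" or "top"; returns the picture (384x512x3 uint8, blue, green, red); there is no depth.
- ctrl.camera_params(name): a dict with "camera_matrix" (3x3 intrinsics, pixels), "k1" (the pictures are not rectified: a ray, as slopes to the right and down, at radius r is drawn at 1 + k1 r^2 times it, then the intrinsics apply), "rvec" (rotation vector, rad) and "tvec" (3), from world to camera coordinates, as OpenCV has them. Camera axes: x right, y down, z forward; pixel columns grow to the right and rows downward; lengths in m; the calibration is good to about 2 mm. A picture is of the moment at which its call begins. camera_params takes no time and is no camera call.
- ctrl.close_job(): hands the job in, once; it reports no verdict.
The state is a dict: "time": time; "joint_positions": joint angles; "qd": joint speeds; "joint_torque": joint torques, N m; "position": TCP position; "tool_rot": TCP orientation; "ft_force": force on the tool from outside, world axes, zero at the start; "torque": the same for the moment, N m; "grip_width": opening from 0.0 (shut) to 1.0 (fully open).
Only numpy, scipy, OpenCV 4.12 (cv2) and the standard library are available. Lean on these libraries where they do the work, as an engineer would, in place of code of your own. Each camera call takes 0.05 s, during which the arm holds its last target. There are 200 camera calls.

TASK

Mix the batch in the double-cone tumble blender: take the handle of its handwheel and bring the drum to 20 turns a minute, either way round, and keep the drum itself between 18 and 22 turns a minute for ten seconds without a break, never letting it run above 30. Then bring the drum to a stop with its blue filling hatch straight up, let go of the handle, and leave the jars, measuring cylinder, scoop and basket where they are.

Things in the scene. Friction and masses are not known exactly. Their poses are not given: they have to be found in the camera images.
- drum (a joint): angle of the steel double-cone drum about its level axle, rad, counted on over whole turns. 0, 2 pi, ... = blue hatch straight up; grows as the hatch tips away from the robot. At rest at the start. Nominal: 6.75 kg, 0.033 kg m2 about the axle (up to 30 % off), rubbing drag 0.035 N m, out of balance by 0.015 to 0.024 N m on an unknown side: it rests anywhere but runs unevenly
- hatch (a point): middle of the outer face of the blue plastic filling hatch (106 mm across, with a steel clamp bar and black knob) at one end of the drum, 112 mm from the axle; z points out of the drum, straight up when the hatch is up. The other end is a dark steel valve with a red lever. The drum is 200 mm across its belt, 224 mm from hatch to valve
- blender: fixed white frame of the blender; origin at the centre of its underside, y along the axle (from handwheel to drum), z up, x away from the robot. Base plate 270 (x) x 360 (y) x 20 mm. The drum turns clear of it between two pedestals at y = -138 and +138 mm, the axle 190 mm up, tops of the bearings 227 mm up with a red pointer on each
- hub (a point): fixed point on the axle, 190 mm above the bench: centre of the circle, 70 mm in radius, on which the grip point of the handle travels. Axes as the blender's: y along the axle towards the drum, z up, x level, away from the robot. It lies 265 mm towards -y from the middle of the drum
- grip (a point): point to grasp on the black handle of the handwheel: a plastic cylinder 26 mm thick, 100 mm long, parallel to the axle, spinning freely on its pin (the gripper need not turn; this point's axes spin about y, use its position). It starts anywhere on its circle, 120 to 260 mm up. 54 mm of handle lie beyond it to the free end, 59 mm between it and the wheel. Close the fingers along x of the hub
- crank (a joint): angle of the handwheel (156 mm across, balanced, black rim) relative to the drum, rad, same sense as the drum's; drum + crank = angle of the wheel, 0 = handle at the top, growing as the handle passes over the top away from the robot. It sits on the drum's axle but is not fixed to it: see the coupling
- coupling (a point): middle of the finned aluminium slip coupling, 60 mm across, that joins the handwheel to the drum. It passes a turning moment of about 0.04 N m per rad/s of speed difference, either way, plus 0.003 N m. So the drum lags the wheel with a time constant of about 0.8 s, runs on average 0.9 rad/s slower than it, runs on when the wheel is held, and the wheel may stand at any angle to the drum
- jar_blue: closed clear sample jar, 70 mm across and 100 mm tall, with cap in blue, standing loose to the right of the blender; origin at the centre of its underside; not part of the job
- jar_orange: closed clear sample jar, 70 mm across and 100 mm tall, with cap in orange, standing loose to the right of the blender; origin at the centre of its underside; not part of the job
- jar_white: closed clear sample jar, 70 mm across and 100 mm tall, with cap in white, standing loose to the right of the blender; origin at the centre of its underside; not part of the job
- cylinder: empty clear plastic measuring cylinder, 48 mm across and 215 mm tall on an 80 mm blue foot, standing loose at the back of the bench; origin at the centre of its underside; not part of the job
- scoop: stainless pellet scoop lying loose on the bench on the robot's right: an open 90 x 60 x 32 mm pan towards its +x with a 100 mm round handle towards -x; origin on the bench where the two meet; not part of the job
- basket: green plastic basket, 150 x 200 x 75 mm, with moulded plaques in it, standing loose on the right; origin at the centre of its underside; not part of the job

How it is judged:
By the outcome, as a careful person would: the job done as asked, in the order asked, and still so for the second after the job is handed in, with the robot touching nothing.
It also fails if it takes over 66 s, if anything falls off the work surface, if the arm or the gripper's body presses on something with over 40 N, if the wrist force passes 120 N, or if a joint passes its speed limit or range.

## Working session

There is one attempt and no reset: what is moved stays moved. The work goes in short steps, Python scripts to look and compute and a tool call to move; the robot and the scene stay as the last step left them, time stands still between calls to the robot, and variables do not carry over. Pictures are saved under pics/ and viewed, about 8 in all and at most 12, crops included, and the job is handed in when it is done.

Besides the shell and the picture viewer there is one more tool, called after "Call:" as a command line: name --argument value ..., lists and objects as JSON in quotes. step_arm: Moves the arm, as the interface text tells. Its arguments: {"type":"object","properties":{"plan":{"type":"array"},"newtons":{"type":"number"}},"required":["plan"]}

```bash
mkdir -p pics
python3 - <<'E'
from bench import ctrl
import cv2,numpy as np
s=ctrl.get_state();print({k:np.round(v,3) for k,v in s.items()},ctrl.grasp_offset)
for n in("scene","top"):
    p=ctrl.camera_params(n);print(n,p)
    R=cv2.Rodrigues(np.array(p["rvec"]))[0];print(-R.T@np.array(p["tvec"]).ravel())
    cv2.imwrite(f"pics/{n}0.png",ctrl.get_image(n))
E
```

```text
{'time': np.float64(0.0), 'joint_positions': array([-1.168,  0.322, -0.07 ,  1.452,  0.023,  1.371, -0.057]), 'qd': array([-0.001,  0.001,  0.   , -0.001,  0.   , -0.   , -0.001]), 'joint_torque': array([-1.0000e-03, -4.9127e+01, -4.0400e-01, -3.1253e+01, -6.4000e-02,
        4.4000e-02,  0.0000e+00]), 'position': array([0.246, 0.601, 0.182]), 'tool_rot': array([-6.070e-01, -3.082e+00,  3.000e-03]), 'ft_force': array([-0.358, -0.065, -0.591]), 'torque': array([0.075, 0.015, 0.036]), 'grip_width': np.float64(1.005)} 0.0187
scene {'camera_matrix': array([[456.0164188 ,   0.        , 254.70797929],
       [  0.        , 456.0164188 , 197.69533634],
       [  0.        ,   0.        ,   1.        ]]), 'k1': -0.1619185724677066, 'rvec': array([ 1.06050846,  2.26652968, -1.17424802]), 'tvec': array([ 0.43198352, -0.06601235,  1.65303273])}
[1.32798865 0.57177636 0.91268973]
top {'camera_matrix': array([[426.40329927,   0.        , 260.2886552 ],
       [  0.        , 426.40329927, 187.69239069],
       [  0.        ,   0.        ,   1.        ]]), 'k1': -0.10540269771478872, 'rvec': array([ 2.12870179, -2.17029975,  0.17400557]), 'tvec': array([-0.11415523,  0.58522526,  1.53259488])}
[ 0.34876829 -0.10365072  1.60374072]
```

View pics/scene0.png

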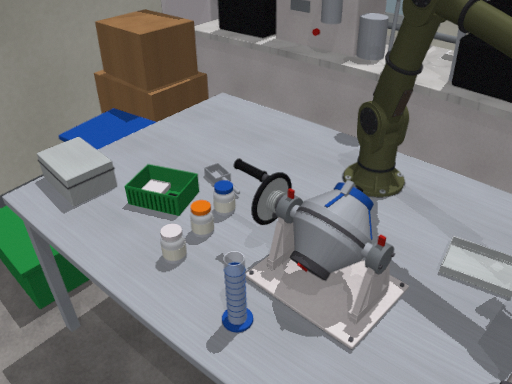

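View pics/top0.png

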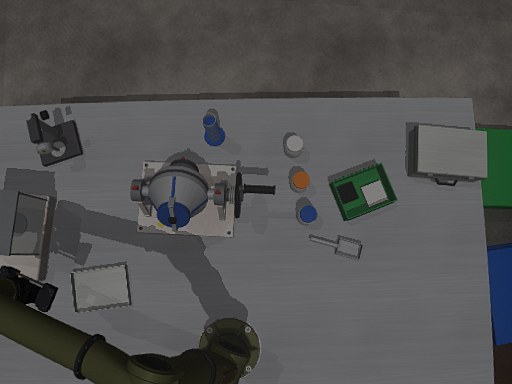

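Scene: the wheel is at about (272,198), the handle's free end at (237,163), the red pointers at (291,193) and (382,240), and the hatch tips towards the robot. Top: handle from (243,189) to (275,190), base plate corners near (145,162), (241,164), (234,236) and (138,233).

```bash
cat > h.py <<'E'
from bench import ctrl
import cv2,numpy as np
from scipy.optimize import least_squares
class Cam:
    def __init__(s,n):
        p=ctrl.camera_params(n);s.K=np.array(p["camera_matrix"]);s.rv=np.array(p["rvec"]).ravel();s.t=np.array(p["tvec"]).ravel()
        s.R=cv2.Rodrigues(s.rv)[0];s.d=np.array([p["k1"],0,0,0,0.]);s.c=-s.R.T@s.t
    def proj(s,P): return cv2.projectPoints(np.atleast_2d(P).astype(float),s.rv,s.t,s.K,s.d)[0].reshape(-1,2)
    def ray(s,uv):
        u=cv2.undistortPoints(np.array([[uv]],float),s.K,s.d).ravel();v=s.R.T@np.r_[u,1];return v/np.linalg.norm(v)
    def onz(s,uv,z): v=s.ray(uv);return s.c+v*(z-s.c[2])/v[2]
S,T=Cam("scene"),Cam("top")
def tri(us,ut):
    a,b=S.ray(us),T.ray(ut)
    k=np.linalg.lstsq(np.c_[a,-b],T.c-S.c,rcond=None)[0]
    p,q=S.c+k[0]*a,T.c+k[1]*b
    return (p+q)/2,np.linalg.norm(p-q)
def blobs(m,amin=4):
    n,l,st,c=cv2.connectedComponentsWithStats(m.astype(np.uint8))
    return [(np.round(c[i],1),st[i].tolist()) for i in range(1,n) if st[i,4]>=amin]
E
python3 - <<'E'
from h import *
for n in("scene","top"):
    im=cv2.imread(f"pics/{n}0.png");h=cv2.cvtColor(im,cv2.COLOR_BGR2HSV)
    x0,x1,y0,y1=((225,410,140,330) if n=="scene" else (125,280,150,240))
    sub=h[y0:y1,x0:x1]
    red=((sub[...,0]<8)|(sub[...,0]>172))&(sub[...,1]>130)&(sub[...,2]>60)
    blue=(abs(sub[...,0].astype(int)-112)<12)&(sub[...,1]>130)&(sub[...,2]>50)
    dark=(sub[...,2]<45)
    for nm,m in(("red",red),("blue",blue),("dark",dark)):
        print(n,nm,[(tuple((c+[x0,y0]).tolist()),st[:2],st[2:]) for c,st in blobs(m,6 if nm!="dark" else 60)])
    cv2.imwrite(f"pics/{n}0c.png",cv2.resize(im[y0:y1,x0:x1],None,fx=4 if n!="scene" else 3,fy=4 if n!="scene" else 3,interpolation=cv2.INTER_CUBIC))
for u in((145,162),(241,164),(234,236),(138,233)):print(T.onz(u,.02).round(3))
print(tri((237,163),(275,190)))
E
```

```text
scene red [((290.5, 193.2), [63, 48], [6, 11, 56]), ((381.4, 240.1), [153, 95], [8, 11, 67]), ((301.5, 266.2), [72, 122], [10, 9, 31])]
scene blue [((228.0, 186.7), [0, 41], [8, 13, 87]), ((338.9, 185.8), [109, 43], [10, 7, 44]), ((362.6, 201.1), [124, 47], [24, 52, 262]), ((334.1, 199.9), [100, 53], [19, 14, 65]), ((233.3, 263.3), [4, 123], [10, 2, 15]), ((239.2, 321.7), [0, 168], [28, 22, 280])]
scene dark [((372.8, 167.6), [131, 15], [38, 18, 149]), ((259.8, 186.0), [10, 19], [56, 66, 691])]
top red [((133.9, 187.5), [7, 36], [5, 4, 14]), ((217.1, 191.6), [90, 41], [5, 3, 11])]
top blue [((173.1, 186.5), [46, 27], [5, 20, 48]), ((198.4, 206.2), [66, 49], [16, 15, 31]), ((163.5, 214.1), [31, 52], [16, 25, 214]), ((180.8, 214.5), [49, 52], [16, 26, 288])]
top dark [((185.8, 163.4), [45, 9], [29, 14, 107]), ((183.0, 176.1), [25, 20], [59, 21, 120]), ((248.0, 192.0), [109, 22], [41, 46, 480])]
[0.694 0.311 0.02 ]
[ 0.679 -0.055  0.02 ]
[ 0.408 -0.025  0.02 ]
[0.424 0.333 0.02 ]
(array([ 0.5416823 , -0.1685442 ,  0.26042911]), np.float64(0.001522168429110182))
```

View pics/top0c.png

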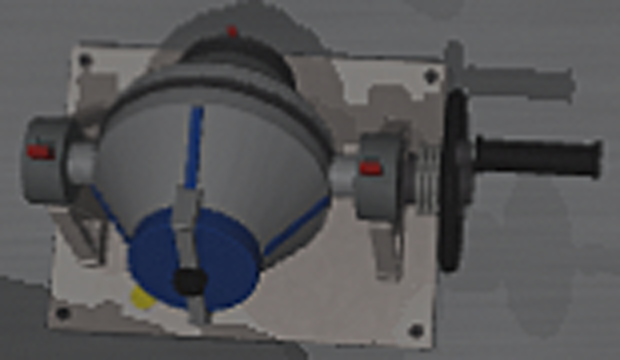

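View pics/scene0c.png

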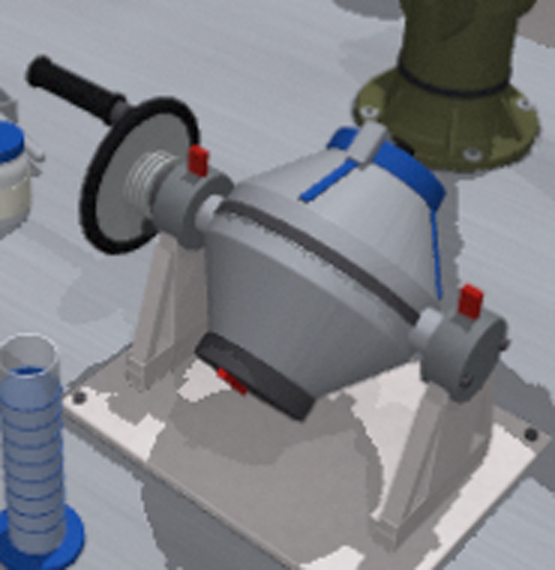

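Run:
```python
from h import *
a=tri((290.5,193.2),(217.1,191.6));b=tri((381.4,240.1),(133.9,187.5));print(a,b,np.linalg.norm(a[0]-b[0]))
c=np.array([T.onz(u,.02) for u in((146,165),(232.75,168.75),(229,232.5),(140.75,228.25))]);print(c.round(4),c.mean(0))
d=(c[0]-c[1]+c[3]-c[2]);print("y from screws",np.arctan2(-d[0],d[1]));e=c[0]+c[1]-c[2]-c[3];print("x",np.arctan2(e[1],e[0]));
d=b[0]-a[0];print("y from pointers",np.arctan2(-d[0],d[1]))
print("handle",tri((238.3,164),(274.5,190)),tri((264.3,176),(244.5,188.8)))
```

```text
(array([0.54298443, 0.01711957, 0.24146539]), np.float64(0.000577563552652255)) (array([0.56160176, 0.2875368 , 0.24233013]), np.float64(0.0007959234608042863)) 0.2710587194938167
[[ 0.6819  0.3073  0.02  ]
 [ 0.6609 -0.0231  0.02  ]
 [ 0.421  -0.0066  0.02  ]
 [ 0.442   0.3227  0.02  ]] [0.55147939 0.15006491 0.02      ]
y from screws -0.06357243622710336
x -0.06628192783043485
y from pointers -0.06873822161133081
handle (array([ 0.54120263, -0.16602453,  0.25811044]), np.float64(0.0041735343216840505)) (array([ 0.5462583 , -0.06999557,  0.26029354]), np.float64(0.005266347615810933))
```

The hub comes out at about (0.5345, -0.113, 0.19), yaw -3.8°. The handle is near the top (about +8°), and both handle points agree with the stated sizes. Moving above it now.

Call:
step_arm --plan '[{"z": -0.218},{"z": -0.218},{"z": -0.218},{"z": -0.218},{"x": -0.547,"y": -0.5485,"z": -0.218,"wz": 71.5,"jaw": -1},{"x": -0.547,"y": -0.5485,"z": -0.218,"wz": 71.5},{"x": -0.547,"y": -0.5485,"z": -0.218,"wz": 71.5},{"x": -0.547,"y": -0.5485,"z": -0.218,"wz": 71.5},{"x": -0.547,"y": -0.5485,"z": -0.218,"wz": 71.5},{"x": -0.547,"y": -0.5485,"z": -0.218,"wz": 71.5},{"x": -0.547,"y": -0.5485,"z": -0.218,"wz": 71.5},{"x": -0.547,"y": -0.5485,"z": -0.218,"wz": 71.5},{"x": -0.547,"y": -0.5485,"z": -0.218,"wz": 71.5},{"x": -0.547,"y": -0.5485,"z": -0.218,"wz": 71.5},{"x": -0.547,"y": -0.5485,"z": -0.218,"wz": 71.5},{"x": -0.547,"y": -0.5485,"z": -0.218,"wz": 71.5},{"x": -0.547,"y": -0.5485,"z": -0.218,"wz": 71.5},{"x": -0.547,"y": -0.5485,"z": -0.218,"wz": 71.5},{"x": -0.547,"y": -0.5485,"z": -0.218,"wz": 71.5},{"x": -0.547,"y": -0.5485,"z": -0.218,"wz": 71.5}]' --newtons 15

```text
validation failed for argument at $.pl...
```

Call:
step_arm --plan '[{"x": 0,"y": 0,"z": -0.218,"wx": 0,"wy": 0,"wz": 0,"jaw": -1},{"x": 0,"y": 0,"z": -0.218,"wx": 0,"wy": 0,"wz": 0,"jaw": -1},{"x": 0,"y": 0,"z": -0.218,"wx": 0,"wy": 0,"wz": 0,"jaw": -1},{"x": 0,"y": 0,"z": -0.218,"wx": 0,"wy": 0,"wz": 0,"jaw": -1},{"x": -0.547,"y": -0.548,"z": -0.218,"wx": 0,"wy": 0,"wz": 71.5,"jaw": -1},{"x": -0.547,"y": -0.548,"z": -0.218,"wx": 0,"wy": 0,"wz": 71.5,"jaw": -1},{"x": -0.547,"y": -0.548,"z": -0.218,"wx": 0,"wy": 0,"wz": 71.5,"jaw": -1},{"x": -0.547,"y": -0.548,"z": -0.218,"wx": 0,"wy": 0,"wz": 71.5,"jaw": -1},{"x": -0.547,"y": -0.548,"z": -0.218,"wx": 0,"wy": 0,"wz": 71.5,"jaw": -1},{"x": -0.547,"y": -0.548,"z": -0.218,"wx": 0,"wy": 0,"wz": 71.5,"jaw": -1},{"x": -0.547,"y": -0.548,"z": -0.218,"wx": 0,"wy": 0,"wz": 71.5,"jaw": -1},{"x": -0.547,"y": -0.548,"z": -0.218,"wx": 0,"wy": 0,"wz": 71.5,"jaw": -1},{"x": -0.547,"y": -0.548,"z": -0.218,"wx": 0,"wy": 0,"wz": 71.5,"jaw": -1},{"x": -0.547,"y": -0.548,"z": -0.218,"wx": 0,"wy": 0,"wz": 71.5,"jaw": -1},{"x": -0.547,"y": -0.548,"z": -0.218,"wx": 0,"wy": 0,"wz": 71.5,"jaw": -1},{"x": -0.547,"y": -0.548,"z": -0.218,"wx": 0,"wy": 0,"wz": 71.5,"jaw": -1},{"x": -0.547,"y": -0.548,"z": -0.218,"wx": 0,"wy": 0,"wz": 71.5,"jaw": -1},{"x": -0.547,"y": -0.548,"z": -0.218,"wx": 0,"wy": 0,"wz": 71.5,"jaw": -1},{"x": -0.547,"y": -0.548,"z": -0.218,"wx": 0,"wy": 0,"wz": 71.5,"jaw": -1},{"x": -0.547,"y": -0.548,"z": -0.218,"wx": 0,"wy": 0,"wz": 71.5,"jaw": -1}]' --newtons 15

```text
time: 2.1
position: [0.5448, -0.1181, 0.4005]
tool_rot: [2.299, 2.139, -0.003]
ft_force: [-0.5, 0.2, -0.3]
grip_width: 1.0
```

Run:
```python
from h import *
a=ctrl.get_image("top");s=ctrl.get_state();print(s["time"],s["position"],s["tool_rot"],s["qd"].round(2),s["joint_positions"].round(2))
b=ctrl.get_image("scene")
cv2.imwrite("pics/m1.png",np.hstack([a[100:300,110:340],b[100:300,210:440]]))
```

```text
2.15 [ 0.54517573 -0.12076295  0.40000015] [ 2.30123688  2.13423098 -0.00533103] [-0.04 -0.05 -0.06  0.05  0.03  0.02 -0.12] [-0.47  0.12  0.73  1.29 -0.08  1.75  0.17]
```

View pics/m1.png

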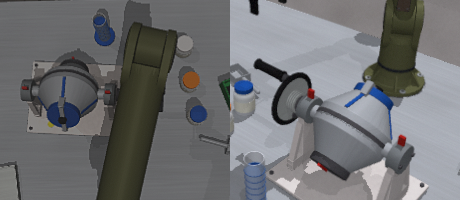

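Picture shows the arm passing over the wheel while the drum and hatch stay visible in both views. Next: descend.

Call:
step_arm --plan '[{"x": 0,"y": 0,"z": 0.04,"wx": 0,"wy": 0,"wz": 0,"jaw": -1},{"x": 0,"y": 0,"z": 0.08,"wx": 0,"wy": 0,"wz": 0,"jaw": -1},{"x": 0,"y": 0,"z": 0.11,"wx": 0,"wy": 0,"wz": 0,"jaw": -1},{"x": 0,"y": 0,"z": 0.13,"wx": 0,"wy": 0,"wz": 0,"jaw": -1},{"x": 0,"y": 0,"z": 0.145,"wx": 0,"wy": 0,"wz": 0,"jaw": -1},{"x": 0,"y": 0,"z": 0.155,"wx": 0,"wy": 0,"wz": 0,"jaw": -1},{"x": 0,"y": 0,"z": 0.155,"wx": 0,"wy": 0,"wz": 0,"jaw": -1}]'

```text
time: 2.9
position: [0.5443, -0.1121, 0.2448]
tool_rot: [-2.291, -2.147, 0.001]
ft_force: [-0.5, 0.4, 0.8]
grip_width: 1.001
```

Run:
```python
from h import *
s=ctrl.get_state();print(s["time"],s["position"],s["tool_rot"],s["qd"].round(2),s["ft_force"])
b=ctrl.get_image("scene")
cv2.imwrite("pics/m2.png",cv2.resize(b[90:250,190:340],None,fx=4,fy=4))
```

```text
2.9 [ 0.54434116 -0.11214401  0.24484778] [-2.29142007e+00 -2.14714135e+00  1.43175332e-03] [ 0.   -0.01  0.01 -0.04  0.    0.02  0.  ] [-0.53738454  0.35920257  0.80110556]
```

View pics/m2.png

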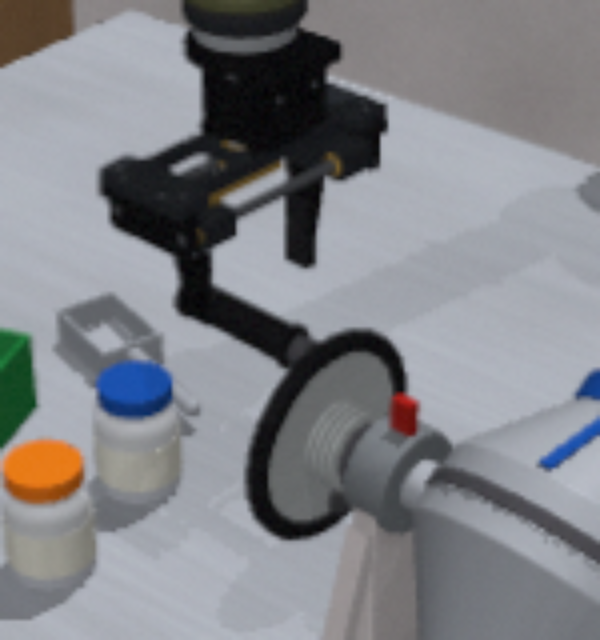

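The gripper straddles the handle about mid-length, with the jaws on either side. Closing.

Call:
step_arm --plan '[{"x": 0,"y": 0,"z": 0.004,"wx": 0,"wy": 0,"wz": 0,"jaw": 1},{"x": 0,"y": 0,"z": 0.004,"wx": 0,"wy": 0,"wz": 0,"jaw": 1},{"x": 0,"y": 0,"z": 0.004,"wx": 0,"wy": 0,"wz": 0,"jaw": 1},{"x": 0,"y": 0,"z": 0.004,"wx": 0,"wy": 0,"wz": 0,"jaw": 1},{"x": 0,"y": 0,"z": 0.004,"wx": 0,"wy": 0,"wz": 0,"jaw": 1},{"x": 0,"y": 0,"z": 0.004,"wx": 0,"wy": 0,"wz": 0,"jaw": 1}]' --newtons 15

```text
time: 3.55
position: [0.545, -0.113, 0.2419]
tool_rot: [2.293, 2.147, 0.0]
ft_force: [-0.7, 0.1, -0.2]
grip_width: 0.539
```

Run:
```python
from h import *
s=ctrl.get_state();print(s["time"],s["position"],s["tool_rot"],s["ft_force"],s["grip_width"]*87)
hub=np.array([.5345,-.1133,.19]);yw=-.0665;X=np.array([np.cos(yw),np.sin(yw),0])
g=s["position"]+[0,0,ctrl.grasp_offset];d=g-hub;print(d@X,d[2],np.hypot(d@X,d[2]),np.degrees(np.arctan2(d@X,d[2])))
```

```text
3.55 [ 0.54496799 -0.11298493  0.24191163] [2.29336110e+00 2.14688876e+00 4.07585538e-04] [-0.69061099  0.05056165 -0.1798951 ] 46.86320516014108
0.010423920310646336 0.07061163230467749 0.07137689213865842 8.39753955007672
```

```bash
cat >> h.py <<'E'
C=np.array([.552,.1512,.19]);YW=-.0665
X=np.array([np.cos(YW),np.sin(YW),0]);Y=np.array([-np.sin(YW),np.cos(YW),0]);Z=np.array([0,0,1.])
TH=np.radians(np.arange(-180,180,.1))
def pt(th,r,yo=0): th=np.atleast_1d(th);return C+yo*Y+r*(np.sin(th)[:,None]*X+np.cos(th)[:,None]*Z)
def solve(cam,uv,r,a=0,yo=0):
    P=pt(TH+a,r,yo);n=(P-C-yo*Y)/r
    e=np.linalg.norm(cam.proj(P)-uv,axis=1)+1e3*(np.sum(n*(cam.c-P),1)<-.1)
    i=e.argmin();return np.degrees(TH[i]),e[i]
PTR=[C-.138*Y+.052*Z,C+.138*Y+.052*Z]
LEV=dict(r=.1,a=np.pi,yo=0.)
try: LEV=np.load("lev.npy",allow_pickle=True).item()
except OSError: pass
def feats(cam,im):
    c=cam.proj(C)[0];R=int(cam.K[0,0]*.15/np.linalg.norm(cam.c-C))+2
    x0,y0=(c-R).astype(int);sub=cv2.cvtColor(im,cv2.COLOR_BGR2HSV)[y0:y0+2*R,x0:x0+2*R]
    H=sub[...,0].astype(int);s,v=sub[...,1],sub[...,2]
    blue=((abs(H-112)<12)&(s>130)&(v>40)).astype(np.uint8);blue=cv2.morphologyEx(blue,cv2.MORPH_OPEN,cv2.getStructuringElement(cv2.MORPH_ELLIPSE,(5,5)))
    o={}
    if blue.sum()>60:
        hull=cv2.convexHull(cv2.findNonZero(blue));m=cv2.moments(hull)
        if m["m00"]>60:o["hatch"]=(np.array([m["m10"],m["m01"]])/m["m00"]+[x0,y0],m["m00"])
    red=((H<8)|(H>172))&(s>130)&(v>50);pp=cam.proj(PTR)
    L=[(k+[x0,y0],st[4]) for k,st in blobs(red,6) if min(np.linalg.norm(pp-(k+[x0,y0]),axis=1))>7]
    if L:o["lev"]=max(L,key=lambda q:q[1])
    return o
def angle(cam,im):
    o=feats(cam,im);r={}
    if "hatch" in o:r["hatch"]=(*solve(cam,o["hatch"][0],.112),o["hatch"][1])
    if "lev" in o:r["lev"]=(*solve(cam,o["lev"][0],**LEV),o["lev"][1])
    return {k:np.round(v,1).tolist() for k,v in r.items()}
E
python3 - <<'E'
from h import *
a,b=cv2.imread("pics/top0.png"),cv2.imread("pics/scene0.png")
print(feats(T,a),feats(S,b));print(angle(T,a),angle(S,b))
P,e=tri((301.5,266.2),(183.2,158));d=P-C;print(P,e,d@X,d@Y,d@Z,np.hypot(d@X,d@Z),np.degrees(np.arctan2(d@X,d@Z)))
th0=np.radians(solve(T,feats(T,a)["hatch"][0],.112)[0])
np.save("lev.npy",dict(r=float(np.hypot(d@X,d@Z)),a=float(np.arctan2(d@X,d@Z)-th0),yo=float(d@Y)))
E
```

```text
{'hatch': (array([173.22249126, 214.37126715]), 619.5)} {'hatch': (array([355.16666667, 194.35561746]), 359.0), 'lev': (array([301.6, 266.2]), 33)}
{'hatch': [-47.6, 0.9, 619.5]} {'hatch': [-43.4, 4.1, 359.0], 'lev': [-63.4, 6.5, 33.0]}
[0.67271885 0.14484612 0.15864893] 0.007895775665024205 0.12087424789490077 0.001682053539525379 -0.031351073096556714 0.12487383067906407 104.54036449001777
```

Call:
step_arm --plan '[{"x": 0,"y": 0,"z": 0,"wx": 0,"wy": 0,"wz": 0,"jaw": 1},{"x": 0,"y": 0,"z": 0,"wx": 0,"wy": 0,"wz": 0,"jaw": 1},{"x": 0,"y": 0,"z": 0,"wx": 0,"wy": 0,"wz": 0,"jaw": 1},{"x": 0,"y": 0,"z": 0,"wx": 0,"wy": 0,"wz": 0,"jaw": 1}]'

```text
time: 3.95
position: [0.5449, -0.1129, 0.2418]
tool_rot: [-2.293, -2.147, -0.0]
ft_force: [-0.4, -0.7, -0.2]
grip_width: 0.17
```

Run:
```python
from h import *
print(S.proj([[.5443,-.1121,.2448],[.544,-.114,.259]]), (247/4+190,283/4+90))
s=ctrl.get_state();print(s["grip_width"],s["position"])
b=ctrl.get_image("scene");q=cv2.resize(b[100:230,200:330],None,fx=5,fy=5,interpolation=cv2.INTER_CUBIC)
cv2.imwrite("pics/m3.png",q[:600])
```

```text
[[251.74468231 175.10329772]
 [251.19645846 170.37887018]] (251.75, 160.75)
0.17034356563703304 [ 0.54488435 -0.11291786  0.24175165]
```

View pics/m3.png

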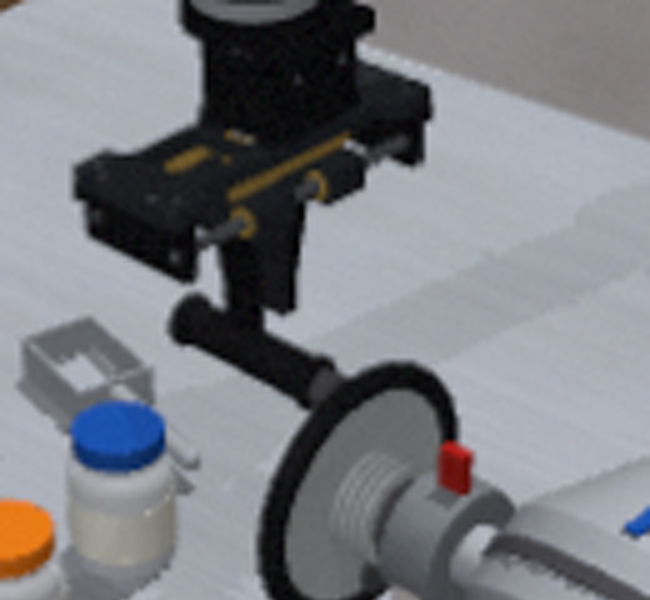

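Run:
```python
from h import *
t=np.array([.5443,-.1121,.2448])
print("open rear/front",S.proj([t-.051*X,t+.051*X]),"seen rear",(302/4+190,262/4+90),"front",(195/4+190,312/4+90))
t=np.array([.5449,-.1129,.2418]);print("rear now",S.proj(t-.015*X),"seen",(280/5+200,305/5+100))
# where on the vertical/back line would it agree
for dz in(0,.01,.02,.03):print(dz,S.proj(t-.015*X+[0,0,dz]))
for dx in(-.02,-.04):print(dx,S.proj(t-.015*X+[dx,0,0]))
```

```text
open rear/front [[264.58965038 167.82619153]
 [238.26489823 182.74892754]] seen rear (265.5, 155.5) front (238.75, 168.0)
rear now [[255.23393548 173.84523927]] seen (256.0, 161.0)
0 [[255.23393548 173.84523927]]
0.01 [[255.19101156 170.74436319]]
0.02 [[255.14768696 167.61548663]]
0.03 [[255.10395806 164.45837536]]
-0.02 [[259.90868457 170.81684328]]
-0.04 [[264.49087944 167.84951244]]
```

The picture shows the fingertips about 12 px higher than the reported TCP projects, in both the open and closed pictures. That is roughly 40 mm too high, so the jaws shut above the handle. The camera's handle position fits the given circle, so I'll trust vision: reopen, lower 40 mm, then close.

Call:
step_arm --plan '[{"x": 0,"y": 0,"z": 0,"wx": 0,"wy": 0,"wz": 0,"jaw": -0.7},{"x": 0,"y": 0,"z": 0,"wx": 0,"wy": 0,"wz": 0,"jaw": -0.7},{"x": 0,"y": 0,"z": 0,"wx": 0,"wy": 0,"wz": 0,"jaw": -0.7},{"x": 0,"y": 0,"z": 0,"wx": 0,"wy": 0,"wz": 0,"jaw": -0.7},{"x": 0,"y": 0,"z": 0,"wx": 0,"wy": 0,"wz": 0,"jaw": -0.7},{"x": 0,"y": 0,"z": 0.005,"wx": 0,"wy": 0,"wz": 0,"jaw": -0.7},{"x": 0,"y": 0,"z": 0.015,"wx": 0,"wy": 0,"wz": 0,"jaw": -0.7},{"x": 0,"y": 0,"z": 0.028,"wx": 0,"wy": 0,"wz": 0,"jaw": -0.7},{"x": 0,"y": 0,"z": 0.038,"wx": 0,"wy": 0,"wz": 0,"jaw": -0.7},{"x": 0,"y": 0,"z": 0.038,"wx": 0,"wy": 0,"wz": 0,"jaw": -0.7},{"x": 0,"y": 0,"z": 0.038,"wx": 0,"wy": 0,"wz": 0,"jaw": 1},{"x": 0,"y": 0,"z": 0.038,"wx": 0,"wy": 0,"wz": 0,"jaw": 1},{"x": 0,"y": 0,"z": 0.038,"wx": 0,"wy": 0,"wz": 0,"jaw": 1},{"x": 0,"y": 0,"z": 0.038,"wx": 0,"wy": 0,"wz": 0,"jaw": 1},{"x": 0,"y": 0,"z": 0.038,"wx": 0,"wy": 0,"wz": 0,"jaw": 1},{"x": 0,"y": 0,"z": 0.038,"wx": 0,"wy": 0,"wz": 0,"jaw": 1},{"x": 0,"y": 0,"z": 0.038,"wx": 0,"wy": 0,"wz": 0,"jaw": 1},{"x": 0,"y": 0,"z": 0.038,"wx": 0,"wy": 0,"wz": 0,"jaw": 1}]' --newtons 20

```text
time: 5.8
position: [0.545, -0.1129, 0.2039]
tool_rot: [2.293, 2.147, 0.0]
ft_force: [0.7, -0.2, 0.3]
grip_width: 0.294
```

Run:
```python
from h import *
s=ctrl.get_state();print(s["time"],s["position"],s["ft_force"],s["torque"],s["grip_width"])
b=ctrl.get_image("scene");q=cv2.resize(b[100:230,200:330],None,fx=5,fy=5,interpolation=cv2.INTER_CUBIC)
cv2.imwrite("pics/m4.png",q[:600]);print(ctrl.get_state()["grip_width"])
```

```text
5.8 [ 0.54499563 -0.1129437   0.20390268] [ 0.67900074 -0.15476319  0.34078671] [-0.03590101  0.03018514 -0.03345092] 0.29447794003304606
0.290426843309869
```

View pics/m4.png

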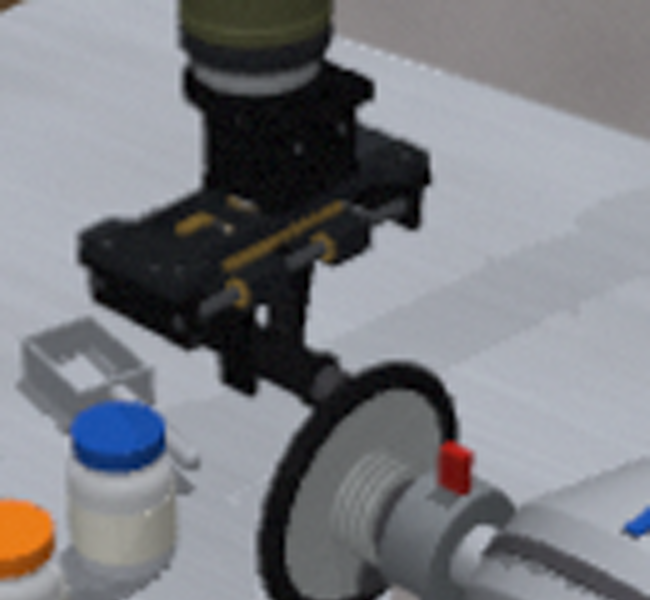

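The jaws stopped at 0.29 of 87 mm, i.e. about 25 mm, so the handle (26 mm) is held between the fingers. Now the planner: wheel angle to tool shifts, plus the drum model.

```bash
cat > plan.py <<'E'
from h import *
import json,os,sys
# log: knots (t, wheel rad); obs (t, drum deg unwrapped)
def load(): return json.load(open("log.json")) if os.path.exists("log.json") else dict(k=[[5.85,np.radians(8.5)]],obs=[[5.85,-47.6]],st=[])
def save(L): json.dump(L,open("log.json","w"))
P0=dict(I=.033,c=.04,d=.035,s=.003,a=0.,b=0.)   # a sin th + b cos th : out-of-balance moment
def sim(p,tk,wk,t0,th,om,t1,dt=.005):
    n=int(round((t1-t0)/dt));t=t0+dt*np.arange(n+1);w=np.gradient(np.interp(t,tk,wk),dt)
    out=[[t0,th,om]]
    for i in range(n):
        dw=w[i]-om;M=p["c"]*dw+p["s"]*np.tanh(dw/.05)-p["d"]*np.tanh(om/.03)+p["a"]*np.sin(th)+p["b"]*np.cos(th)
        om+=M/p["I"]*dt;th+=om*dt;out.append([t[i+1],th,om])
    return np.array(out)
def rows(w0,ws):
    for w in ws:print("y %.4f z %.4f"%(.07*(np.sin(w)-np.sin(w0)),-.07*(np.cos(w)-np.cos(w0))),end=" | ")
    print()
def commit(ws):   # after a move: append knots
    L=load();t=L["k"][-1][0]
    for i,w in enumerate(ws):L["k"].append([round(t+.1*(i+1),3),float(w)])
    save(L)
def look(cam,name=None):
    L=load();s=ctrl.get_state();n={"S":"scene","T":"top"}[cam];im=ctrl.get_image(n)
    if name:cv2.imwrite(f"pics/{name}.png",im)
    r=angle(S if cam=="S" else T,im);L["k"].append([L["k"][-1][0]+.05,L["k"][-1][1]]);save(L)
    L2=json.load(open("log.json"));cv2.imwrite(f"pics/raw_{cam}_{s['time']:.2f}.png",im)
    print(cam,"t %.3f log %.3f"%(s["time"],L["k"][-2][0]),r,"pos",s["position"].round(4),"F",s["ft_force"].round(1),"g",round(float(s["grip_width"]),2));return s["time"],r
E
python3 - <<'E'
from plan import *
L=load();save(L);w0=L["k"][-1][1];t=np.arange(1,11)*.1;ws=w0+1.5*t*t
print(ctrl.get_state()["time"]);rows(w0,ws)
E
```

```text
5.85
y 0.0010 z 0.0002 | y 0.0041 z 0.0007 | y 0.0092 z 0.0020 | y 0.0162 z 0.0044 | y 0.0246 z 0.0086 | y 0.0341 z 0.0152 | y 0.0438 z 0.0248 | y 0.0523 z 0.0380 | y 0.0582 z 0.0548 | y 0.0594 z 0.0747 |
```

Call:
step_arm --plan '[{"x": 0,"y": 0.001,"z": 0.0002,"wx": 0,"wy": 0,"wz": 0,"jaw": 1},{"x": 0,"y": 0.0041,"z": 0.0007,"wx": 0,"wy": 0,"wz": 0,"jaw": 1},{"x": 0,"y": 0.0092,"z": 0.002,"wx": 0,"wy": 0,"wz": 0,"jaw": 1},{"x": 0,"y": 0.0162,"z": 0.0044,"wx": 0,"wy": 0,"wz": 0,"jaw": 1},{"x": 0,"y": 0.0246,"z": 0.0086,"wx": 0,"wy": 0,"wz": 0,"jaw": 1},{"x": 0,"y": 0.0341,"z": 0.0152,"wx": 0,"wy": 0,"wz": 0,"jaw": 1},{"x": 0,"y": 0.0438,"z": 0.0248,"wx": 0,"wy": 0,"wz": 0,"jaw": 1},{"x": 0,"y": 0.0523,"z": 0.038,"wx": 0,"wy": 0,"wz": 0,"jaw": 1},{"x": 0,"y": 0.0582,"z": 0.0548,"wx": 0,"wy": 0,"wz": 0,"jaw": 1},{"x": 0,"y": 0.0594,"z": 0.0747,"wx": 0,"wy": 0,"wz": 0,"jaw": 1}]'

```text
time: 6.85
position: [0.6044, -0.117, 0.1273]
tool_rot: [-2.293, -2.147, 0.002]
ft_force: [-4.8, 1.6, 2.2]
grip_width: 0.29
```

Run:
```python
from plan import *
L=load();w0=L["k"][-1][1];t=np.arange(1,11)*.1;commit(w0+1.5*t*t)
look("T");look("S")
w=load()["k"][-1][1];rows(w,w+.3*np.arange(1,21))
```

```text
T t 6.850 log 6.850 {'hatch': [-42.6, 0.8, 669.5]} pos [ 0.6044 -0.117   0.1273] F [-4.8  1.6  2.2] g 0.29
S t 6.900 log 6.900 {'hatch': [-43.4, 2.0, 347.5], 'lev': [-39.9, 1.5, 24.0]} pos [ 0.6036 -0.117   0.1236] F [ 4.1 -1.8 -5.6] g 0.29
y -0.0047 z 0.0204 | y -0.0153 z 0.0385 | y -0.0307 z 0.0526 | y -0.0496 z 0.0616 | y -0.0703 z 0.0646 | y -0.0909 z 0.0613 | y -0.1097 z 0.0521 | y -0.1249 z 0.0377 | y -0.1352 z 0.0195 | y -0.1396 z -0.0009 | y -0.1378 z -0.0218 | y -0.1300 z -0.0412 | y -0.1167 z -0.0574 | y -0.0993 z -0.0689 | y -0.0792 z -0.0748 | y -0.0583 z -0.0745 | y -0.0384 z -0.0680 | y -0.0213 z -0.0559 | y -0.0085 z -0.0393 | y -0.0013 z -0.0197 |
```

Call:
step_arm --plan '[{"x": 0,"y": -0.0047,"z": 0.0204,"wx": 0,"wy": 0,"wz": 0,"jaw": 1},{"x": 0,"y": -0.0153,"z": 0.0385,"wx": 0,"wy": 0,"wz": 0,"jaw": 1},{"x": 0,"y": -0.0307,"z": 0.0526,"wx": 0,"wy": 0,"wz": 0,"jaw": 1},{"x": 0,"y": -0.0496,"z": 0.0616,"wx": 0,"wy": 0,"wz": 0,"jaw": 1},{"x": 0,"y": -0.0703,"z": 0.0646,"wx": 0,"wy": 0,"wz": 0,"jaw": 1},{"x": 0,"y": -0.0909,"z": 0.0613,"wx": 0,"wy": 0,"wz": 0,"jaw": 1},{"x": 0,"y": -0.1097,"z": 0.0521,"wx": 0,"wy": 0,"wz": 0,"jaw": 1},{"x": 0,"y": -0.1249,"z": 0.0377,"wx": 0,"wy": 0,"wz": 0,"jaw": 1},{"x": 0,"y": -0.1352,"z": 0.0195,"wx": 0,"wy": 0,"wz": 0,"jaw": 1},{"x": 0,"y": -0.1396,"z": -0.0009,"wx": 0,"wy": 0,"wz": 0,"jaw": 1}]'

```text
time: 7.95
position: [0.4652, -0.1075, 0.1309]
tool_rot: [2.293, 2.146, 0.004]
ft_force: [6.7, 0.3, -0.2]
grip_width: 0.293
```

Run:
```python
from plan import *
w=load()["k"][-1][1];commit(w+.3*np.arange(1,11))
look("S")
w=load()["k"][-1][1];rows(w,w+.3*np.arange(1,21))
```

```text
S t 7.950 log 7.950 {'hatch': [10.2, 2.8, 1267.0], 'lev': [-17.6, 12.6, 6.0]} pos [ 0.4652 -0.1075  0.1309] F [ 6.7  0.3 -0.2] g 0.29
y 0.0018 z -0.0208 | y 0.0097 z -0.0402 | y 0.0229 z -0.0564 | y 0.0404 z -0.0680 | y 0.0604 z -0.0738 | y 0.0814 z -0.0735 | y 0.1013 z -0.0670 | y 0.1183 z -0.0550 | y 0.1311 z -0.0384 | y 0.1384 z -0.0188 | y 0.1395 z 0.0021 | y 0.1345 z 0.0224 | y 0.1236 z 0.0403 | y 0.1080 z 0.0542 | y 0.0890 z 0.0629 | y 0.0682 z 0.0655 | y 0.0476 z 0.0619 | y 0.0290 z 0.0523 | y 0.0140 z 0.0377 | y 0.0040 z 0.0193 |
```

Call:
step_arm --plan '[{"x": 0,"y": 0.0018,"z": -0.0209,"wx": 0,"wy": 0,"wz": 0,"jaw": 1},{"x": 0,"y": 0.0096,"z": -0.0403,"wx": 0,"wy": 0,"wz": 0,"jaw": 1},{"x": 0,"y": 0.0229,"z": -0.0565,"wx": 0,"wy": 0,"wz": 0,"jaw": 1},{"x": 0,"y": 0.0403,"z": -0.068,"wx": 0,"wy": 0,"wz": 0,"jaw": 1},{"x": 0,"y": 0.0604,"z": -0.0739,"wx": 0,"wy": 0,"wz": 0,"jaw": 1}]'

```text
time: 8.5
position: [0.5258, -0.1115, 0.2043]
tool_rot: [2.293, 2.147, 0.002]
ft_force: [1.4, -1.0, -12.1]
grip_width: 0.288
```

Run:
```python
from plan import *
w=load()["k"][-1][1];commit(w+.3*np.arange(1,6))
look("S");look("T")
w=load()["k"][-1][1];rows(w,w+.3*np.arange(1,11))
```

```text
S t 8.500 log 8.500 {'hatch': [54.8, 2.5, 1534.0]} pos [ 0.5258 -0.1115  0.2043] F [  1.4  -1.  -12.1] g 0.29
T t 8.550 log 8.550 {'hatch': [47.0, 2.9, 281.5]} pos [ 0.5293 -0.112   0.2044] F [3.  0.3 1.7] g 0.29
y 0.0209 z 0.0003 | y 0.0408 z 0.0068 | y 0.0579 z 0.0189 | y 0.0707 z 0.0355 | y 0.0779 z 0.0551 | y 0.0791 z 0.0760 | y 0.0740 z 0.0963 | y 0.0632 z 0.1142 | y 0.0476 z 0.1281 | y 0.0285 z 0.1367 |
```

Call:
step_arm --plan '[{"x": 0,"y": 0.0209,"z": 0.0003,"wx": 0,"wy": 0,"wz": 0,"jaw": 1},{"x": 0,"y": 0.0408,"z": 0.0068,"wx": 0,"wy": 0,"wz": 0,"jaw": 1},{"x": 0,"y": 0.0579,"z": 0.0189,"wx": 0,"wy": 0,"wz": 0,"jaw": 1},{"x": 0,"y": 0.0707,"z": 0.0355,"wx": 0,"wy": 0,"wz": 0,"jaw": 1},{"x": 0,"y": 0.0779,"z": 0.0551,"wx": 0,"wy": 0,"wz": 0,"jaw": 1}]'

```text
time: 9.1
position: [0.6035, -0.117, 0.1482]
tool_rot: [2.293, 2.147, -0.0]
ft_force: [-2.7, 0.6, 0.6]
grip_width: 0.292
```

Run:
```python
from plan import *
w=load()["k"][-1][1];commit(w+.3*np.arange(1,6))
look("S")
```

```text
S t 9.100 log 9.100 {'hatch': [109.6, 5.2, 550.5]} pos [ 0.6035 -0.117   0.1482] F [-2.7  0.6  0.6] g 0.29
```

Call:
step_arm --plan '[{"x": 0,"y": 0.0012,"z": 0.0209,"wx": 0,"wy": 0,"wz": 0,"jaw": 1},{"x": 0,"y": -0.0039,"z": 0.0412,"wx": 0,"wy": 0,"wz": 0,"jaw": 1},{"x": 0,"y": -0.0147,"z": 0.0591,"wx": 0,"wy": 0,"wz": 0,"jaw": 1},{"x": 0,"y": -0.0303,"z": 0.073,"wx": 0,"wy": 0,"wz": 0,"jaw": 1},{"x": 0,"y": -0.0494,"z": 0.0816,"wx": 0,"wy": 0,"wz": 0,"jaw": 1}]'

```text
time: 9.65
position: [0.5522, -0.1134, 0.0665]
tool_rot: [-2.293, -2.146, 0.002]
ft_force: [-6.8, 0.9, 20.3]
grip_width: 0.294
```

Run:
```python
from plan import *
w=load()["k"][-1][1];commit(w+.3*np.arange(1,6))
look("S");look("T")
w=load()["k"][-1][1];rows(w,w+.3*np.arange(1,6));rows(w+1.5,w+1.5+.3*np.arange(1,6));rows(w+3,w+3+.3*np.arange(1,6))
b=cv2.imread("pics/"+sorted(__import__("os").listdir("pics"))[-1])
import glob
f=sorted(glob.glob("pics/raw_S_*"),key=lambda s:float(s.split("_")[-1][:-4]))[-3:]
t=sorted(glob.glob("pics/raw_T_*"),key=lambda s:float(s.split("_")[-1][:-4]))[-1]
cv2.imwrite("pics/m5.png",np.hstack([cv2.resize(cv2.imread(x)[160:300,270:400],None,fx=1.5,fy=1.5) for x in f]+[cv2.resize(cv2.imread(t)[130:270,110:240],None,fx=1.5,fy=1.5)]));print(f,t)
```

```text
S t 9.650 log 9.650 {'hatch': [135.2, 22.5, 141.0], 'lev': [-165.0, 0.3, 73.0]} pos [ 0.5522 -0.1134  0.0665] F [-6.8  0.9 20.3] g 0.29
T t 9.700 log 9.700 {'lev': [-160.8, 0.7, 51.0]} pos [ 0.5479 -0.113   0.0659] F [-5.1  0.7  0.5] g 0.29
y -0.0208 z 0.0026 | y -0.0414 z -0.0010 | y -0.0600 z -0.0105 | y -0.0749 z -0.0251 | y -0.0849 z -0.0435 | 
y -0.0041 z -0.0205 | y -0.0020 z -0.0413 | y 0.0062 z -0.0606 | y 0.0198 z -0.0765 | y 0.0374 z -0.0878 | 
y 0.0202 z -0.0055 | y 0.0411 z -0.0049 | y 0.0609 z 0.0019 | y 0.0777 z 0.0143 | y 0.0902 z 0.0311 | 
['pics/raw_S_8.50.png', 'pics/raw_S_9.10.png', 'pics/raw_S_9.65.png'] pics/raw_T_9.70.png
```

View pics/m5.png

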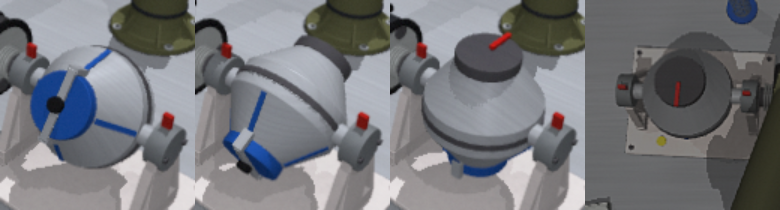

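The pictures show the hatch facing the camera (8.50), low at the front (9.10), then the valve nearly up with the red lever on its face (9.65 and 9.70). I'll add the valve disc as a second feature and recalibrate the lever.

Run:
```python
from h import *
import glob
s=cv2.imread("pics/raw_S_9.65.png");t=cv2.imread("pics/raw_T_9.70.png")
hs=cv2.cvtColor(s,cv2.COLOR_BGR2HSV);ht=cv2.cvtColor(t,cv2.COLOR_BGR2HSV)
print("scene valve",hs[200,320:345:4].tolist(),"cone",hs[225,330].tolist(),hs[225,300].tolist(),"belt",hs[255:262,330].tolist())
print("top valve",ht[183,165:185:4].tolist(),"cone",ht[205,170].tolist(),ht[190,195].tolist())
for th in(160,165,170,175,180,185,190,195,200):
    p=pt(np.radians(th+180),.112);print(th,S.proj(p).round(1).tolist(),T.proj(p).round(1).tolist())
```

```text
scene valve [[120, 15, 87], [129, 21, 85], [135, 18, 87], [126, 15, 85], [129, 21, 86], [125, 18, 86], [125, 17, 88]] cone [110, 21, 147] [115, 20, 143] belt [[110, 19, 122], [107, 16, 113], [113, 18, 57], [120, 18, 56], [135, 19, 54], [120, 13, 76], [116, 18, 115]]
top valve [[135, 10, 51], [135, 10, 52], [90, 15, 51], [90, 5, 49], [0, 5, 51]] cone [90, 3, 88] [120, 7, 74]
160 [[344.3, 190.1]] [[171.5, 199.4]]
165 [[342.1, 190.7]] [[171.6, 196.3]]
170 [[339.9, 191.6]] [[171.7, 193.1]]
175 [[337.6, 192.9]] [[171.8, 190.0]]
180 [[335.1, 194.5]] [[172.0, 186.8]]
185 [[332.7, 196.4]] [[172.3, 183.7]]
190 [[330.1, 198.7]] [[172.6, 180.7]]
195 [[327.6, 201.2]] [[173.0, 177.8]]
200 [[325.0, 204.0]] [[173.4, 175.0]]
```

Run:
```python
from plan import *
obs=[(S,"pics/scene0.png",-47.6,1.5),(S,"pics/raw_S_6.90.png",-42,1.5),(S,"pics/raw_S_9.65.png",181,2),(T,"pics/raw_T_9.70.png",187,2)]
px=[feats(c,cv2.imread(f))["lev"][0] for c,f,_,_ in obs];print(px)
def res(q):
    r=[]
    for (c,f,t,s),p,th in zip(obs,px,q[3:]):
        r+=list((c.proj(pt(np.radians(th)+q[1],q[0],q[2]))[0]-p)/1.0)+[(th-t)/s]
    return r
o=least_squares(res,[.13,np.pi,0,-47.6,-42,181,187]);print(o.x.round(3),np.degrees(o.x[1]),o.cost,np.round(o.fun,1))
np.save("lev.npy",dict(r=o.x[0],a=o.x[1],yo=o.x[2]))
```

```text
[array([301.6, 266.2]), array([302.3, 269.2]), array([343.1, 186.7]), array([171. , 192.3])]
[ 1.18000e-01  2.81600e+00 -3.00000e-03 -4.83430e+01 -4.22270e+01
  1.80796e+02  1.88928e+02] 161.32271894260825 2.33913326159127 [-0.3  0.9 -0.5  0.2  0.1 -0.2  0.1  0.8 -0.1  1.1  0.8  1. ]
```

```bash
cat >> h.py <<'E'
def solve2(cam,uv):
    best=None
    for r in np.arange(.094,.1141,.002):
        th,e=solve(cam,uv,r);c=e*e+((r-.108)/.004)**2
        if best is None or c<best[0]:best=(c,th,e)
    return best[1],best[2]
def angle(cam,im):
    o=feats(cam,im);r={}
    if "hatch" in o:r["hatch"]=(*solve2(cam,o["hatch"][0]),o["hatch"][1])
    if "lev" in o:r["lev"]=(*solve(cam,o["lev"][0],**LEV),o["lev"][1])
    return {k:np.round(v,1).tolist() for k,v in r.items()}
E
cat >> plan.py <<'E'
NAMES=["I","c","d","a","b"]
MU=np.array([.033,.04,.035,0,0]);SD=np.array([.005,.004,.008,.014,.014])
def fit(L,verbose=True):
    k=np.array(L["k"]);ob=np.array(L["obs"])
    def run(q):
        p=dict(zip(NAMES,MU+SD*q[:5]),s=.003)
        return p,sim(p,k[:,0]+.03,k[:,1],5.85,np.radians(-47.6),0.,k[-1,0])
    def res(q):
        p,o=run(q);th=np.degrees(np.interp(ob[:,0],o[:,0],o[:,1]))
        return np.r_[(th-ob[:,1])/ob[:,2],q]
    s=least_squares(res,[0,0,0,.3,.3],diff_step=1e-3,loss="soft_l1")
    s2=least_squares(res,[0,0,0,-.5,.0],diff_step=1e-3,loss="soft_l1");s=min(s,s2,key=lambda z:z.cost)
    p,o=run(s.x)
    if verbose:
        print({a:round(float(b),4) for a,b in p.items()},"imb",round(float(np.hypot(p["a"],p["b"])),4),"cost",round(s.cost,2))
        print("t,obs,res",[(t,round(v,1),round(r*sd,1)) for (t,v,sd),r in zip(ob.tolist(),res(s.x))])
        print("now t %.2f th %.1f rpm %.2f"%(o[-1,0],np.degrees(o[-1,1]),o[-1,2]*30/np.pi))
    return p,o
E
python3 - <<'E'
from plan import *
for c,f in((T,"top0"),(T,"raw_T_6.85"),(S,"raw_S_6.90"),(S,"raw_S_7.95"),(S,"raw_S_8.50"),(T,"raw_T_8.55"),(S,"raw_S_9.10"),(S,"raw_S_9.65"),(T,"raw_T_9.70")):
    print(f,angle(c,cv2.imread(f"pics/{f}.png")))
L=load();L["obs"]=[[6.85,-42.6,2],[6.9,-42.2,2],[7.95,10.2,3],[8.5,54.8,3],[9.1,107,5],[9.65,180.8,3],[9.7,188,3]];save(L)
fit(L)
E
```

```text
top0 {'hatch': [-49.5, 0.6, 619.5]}
raw_T_6.85 {'hatch': [-44.1, 0.5, 669.5]}
raw_S_6.90 {'hatch': [-43.6, 1.1, 347.5], 'lev': [-42.9, 0.1, 24.0]}
raw_S_7.95 {'hatch': [7.6, 0.9, 1267.0], 'lev': [-26.5, 12.2, 6.0]}
raw_S_8.50 {'hatch': [55.5, 0.9, 1534.0]}
raw_T_8.55 {'hatch': [54.6, 1.9, 281.5]}
raw_S_9.10 {'hatch': [117.1, 1.0, 550.5]}
raw_S_9.65 {'hatch': [136.2, 20.4, 141.0], 'lev': [-179.4, 0.8, 73.0]}
raw_T_9.70 {'lev': [-170.0, 1.1, 51.0]}
{'I': 0.0325, 'c': 0.0399, 'd': 0.0334, 'a': 0.0208, 'b': -0.0119, 's': 0.003} imb 0.024 cost 2.2
t,obs,res [(6.85, -42.6, np.float64(0.4)), (6.9, -42.2, np.float64(1.3)), (7.95, 10.2, np.float64(-1.0)), (8.5, 54.8, np.float64(-0.0)), (9.1, 107.0, np.float64(7.3)), (9.65, 180.8, np.float64(-0.2)), (9.7, 188.0, np.float64(-0.9))]
now t 9.75 th 193.2 rpm 19.46
```

The model fits well: imbalance 0.024 N m, mostly at the +120° side, with consistent angles. Next I plan wheel speeds with imbalance feed-forward.

```bash
cat >> plan.py <<'E'
def go(p,o,segs,tgt=2.094,tau=.4,boost=.06,nb=3,wcap=4.,tgtf=None):
    """segs: rows per call, a look (0.05 s hold) after each. Returns wheel angles per call; drum simulated on."""
    L=load();k=[list(x) for x in L["k"]];t,w=k[-1];th,om=o[-1,1:];wr=0;out=[]
    V=[];wprev=(k[-1][1]-k[-2][1])/(k[-1][0]-k[-2][0])
    for n in segs:
        ws=[]
        for i in range(n):
            g=tgt+(boost if (i>=n-nb and boost) else 0)
            if tgtf:g=tgtf(t)
            # predict mid-row state
            imb=p["a"]*np.sin(th+om*.08)+p["b"]*np.cos(th+om*.08)
            ss=g+(p["d"]-p["s"]-imb)/p["c"]+p["I"]/p["c"]*(g-om)/tau
            ss=np.clip(ss,0,wcap);w+=ss*.1;t=round(t+.1,3);ws.append(w);k.append([t,w])
            kk=np.array(k);s=sim(p,kk[:,0]+.03,kk[:,1],t-.1,th,om,t);th,om=s[-1,1:];V.append(om)
        out.append(ws);t=round(t+.05,3);k.append([t,w]);kk=np.array(k)
        s=sim(p,kk[:,0]+.03,kk[:,1],t-.05,th,om,t);th,om=s[-1,1:];V.append(om)
    json.dump(out,open("next.json","w"))
    w0=L["k"][-1][1]
    for ws in out:
        print("CALL",len(ws));rows(w0,ws);w0=ws[-1]
    print("rpm",(np.array(V)*30/np.pi).round(1).tolist(),"end th",np.degrees(th).round(1),"dw",np.diff(np.r_[L["k"][-1][1],np.concatenate(out)]).round(2).tolist())
def done(i,cam,name=None):
    commit(json.load(open("next.json"))[i]);return look(cam,name)
def addobs(t,deg,sd):
    L=load();L["obs"].append([t,deg,sd]);save(L)
E
sed -i 's/np.radians(-47.6),0/np.radians(-48.5),0/' plan.py
python3 - <<'E'
from plan import *
L=load();L["obs"]=[[6.85,-43.5,2],[6.9,-43,2],[7.95,7.6,2],[8.5,55.5,2],[8.55,56,4],[9.1,117,3],[9.65,180.6,2],[9.7,189,2]];save(L)
p,o=fit(L);go(p,o,[10,10])
E
```

```text
{'I': 0.0332, 'c': 0.0391, 'd': 0.0359, 'a': 0.024, 'b': -0.0037, 's': 0.003} imb 0.0242 cost 1.94
t,obs,res [(6.85, -43.5, np.float64(0.2)), (6.9, -43.0, np.float64(1.0)), (7.95, 7.6, np.float64(0.2)), (8.5, 55.5, np.float64(-0.6)), (8.55, 56.0, np.float64(3.9)), (9.1, 117.0, np.float64(-0.7)), (9.65, 180.6, np.float64(1.2)), (9.7, 189.0, np.float64(-1.0))]
now t 9.75 th 193.7 rpm 18.40
CALL 10
y -0.0238 z 0.0025 | y -0.0486 z -0.0039 | y -0.0692 z -0.0184 | y -0.0832 z -0.0391 | y -0.0890 z -0.0634 | y -0.0859 z -0.0883 | y -0.0743 z -0.1104 | y -0.0545 z -0.1277 | y -0.0303 z -0.1364 | y -0.0051 z -0.1359 | 
CALL 10
y 0.0222 z 0.0087 | y 0.0410 z 0.0252 | y 0.0523 z 0.0459 | y 0.0560 z 0.0678 | y 0.0531 z 0.0885 | y 0.0449 z 0.1065 | y 0.0327 z 0.1208 | y 0.0167 z 0.1315 | y -0.0007 z 0.1373 | y -0.0182 z 0.1385 | 
rpm [17.8, 18.5, 19.1, 19.4, 19.7, 19.8, 19.9, 20.1, 20.2, 20.4, 19.7, 18.6, 19.0, 19.4, 19.6, 19.8, 19.9, 19.9, 20.1, 20.3, 20.4, 19.9] end th 439.6 dw [0.34, 0.37, 0.36, 0.36, 0.36, 0.36, 0.36, 0.38, 0.37, 0.36, 0.34, 0.36, 0.34, 0.32, 0.3, 0.28, 0.27, 0.28, 0.26, 0.25]
```

Call:
step_arm --plan '[{"x": 0,"y": -0.0238,"z": 0.0025,"wx": 0,"wy": 0,"wz": 0,"jaw": 1},{"x": 0,"y": -0.0486,"z": -0.0039,"wx": 0,"wy": 0,"wz": 0,"jaw": 1},{"x": 0,"y": -0.0692,"z": -0.0184,"wx": 0,"wy": 0,"wz": 0,"jaw": 1},{"x": 0,"y": -0.0832,"z": -0.0391,"wx": 0,"wy": 0,"wz": 0,"jaw": 1},{"x": 0,"y": -0.089,"z": -0.0634,"wx": 0,"wy": 0,"wz": 0,"jaw": 1},{"x": 0,"y": -0.0859,"z": -0.0883,"wx": 0,"wy": 0,"wz": 0,"jaw": 1},{"x": 0,"y": -0.0743,"z": -0.1104,"wx": 0,"wy": 0,"wz": 0,"jaw": 1},{"x": 0,"y": -0.0545,"z": -0.1277,"wx": 0,"wy": 0,"wz": 0,"jaw": 1},{"x": 0,"y": -0.0303,"z": -0.1364,"wx": 0,"wy": 0,"wz": 0,"jaw": 1},{"x": 0,"y": -0.0051,"z": -0.1359,"wx": 0,"wy": 0,"wz": 0,"jaw": 1}]'

```text
time: 10.75
position: [0.5489, -0.1131, 0.2038]
tool_rot: [-2.293, -2.147, -0.002]
ft_force: [-3.3, 0.4, -10.6]
grip_width: 0.289
```

```bash
python3 -c "
from plan import *
done(0,'T')"
```

```text
T t 10.750 log 10.750 {'hatch': [-54.5, 0.7, 553.5]} pos [ 0.5489 -0.1131  0.2038] F [ -3.3   0.4 -10.6] g 0.29
```

Call:
step_arm --plan '[{"x": 0,"y": 0.0222,"z": 0.0087,"wx": 0,"wy": 0,"wz": 0,"jaw": 1},{"x": 0,"y": 0.041,"z": 0.0252,"wx": 0,"wy": 0,"wz": 0,"jaw": 1},{"x": 0,"y": 0.0523,"z": 0.0459,"wx": 0,"wy": 0,"wz": 0,"jaw": 1},{"x": 0,"y": 0.056,"z": 0.0678,"wx": 0,"wy": 0,"wz": 0,"jaw": 1},{"x": 0,"y": 0.0531,"z": 0.0885,"wx": 0,"wy": 0,"wz": 0,"jaw": 1},{"x": 0,"y": 0.0449,"z": 0.1065,"wx": 0,"wy": 0,"wz": 0,"jaw": 1},{"x": 0,"y": 0.0327,"z": 0.1208,"wx": 0,"wy": 0,"wz": 0,"jaw": 1},{"x": 0,"y": 0.0167,"z": 0.1315,"wx": 0,"wy": 0,"wz": 0,"jaw": 1},{"x": 0,"y": -0.0007,"z": 0.1373,"wx": 0,"wy": 0,"wz": 0,"jaw": 1},{"x": 0,"y": -0.0182,"z": 0.1385,"wx": 0,"wy": 0,"wz": 0,"jaw": 1}]'

```text
time: 11.8
position: [0.53, -0.1119, 0.065]
tool_rot: [2.293, 2.147, 0.001]
ft_force: [0.2, 0.0, 14.5]
grip_width: 0.289
```

Run:
```python
from plan import *
t,r=done(1,'S')
L=load();fit(L)
```

```text
S t 11.800 log 11.800 {'hatch': [60.2, 1.9, 1606.0]} pos [ 0.53   -0.1119  0.065 ] F [ 0.2  0.  14.5] g 0.29
{'I': 0.0332, 'c': 0.0391, 'd': 0.0359, 'a': 0.024, 'b': -0.0037, 's': 0.003} imb 0.0242 cost 1.94
t,obs,res [(6.85, -43.5, np.float64(0.2)), (6.9, -43.0, np.float64(1.0)), (7.95, 7.6, np.float64(0.2)), (8.5, 55.5, np.float64(-0.6)), (8.55, 56.0, np.float64(3.9)), (9.1, 117.0, np.float64(-0.7)), (9.65, 180.6, np.float64(1.2)), (9.7, 189.0, np.float64(-1.0))]
now t 11.85 th 439.6 rpm 19.92
```

Run:
```python
from plan import *
addobs(10.75,305.5,2);addobs(11.8,420.2,2)
p,o=fit(load());go(p,o,[8,7,7])
```

```text
{'I': 0.0299, 'c': 0.0396, 'd': 0.0398, 'a': 0.026, 'b': -0.0021, 's': 0.003} imb 0.026 cost 2.53
t,obs,res [(6.85, -43.5, np.float64(-0.0)), (6.9, -43.0, np.float64(0.7)), (7.95, 7.6, np.float64(-0.3)), (8.5, 55.5, np.float64(-0.7)), (8.55, 56.0, np.float64(4.0)), (9.1, 117.0, np.float64(-0.2)), (9.65, 180.6, np.float64(1.3)), (9.7, 189.0, np.float64(-1.0)), (10.75, 305.5, np.float64(-1.1)), (11.8, 420.2, np.float64(0.7))]
now t 11.85 th 426.6 rpm 18.76
CALL 8
y -0.0181 z -0.0035 | y -0.0352 z -0.0121 | y -0.0488 z -0.0242 | y -0.0586 z -0.0390 | y -0.0643 z -0.0556 | y -0.0656 z -0.0746 | y -0.0616 z -0.0936 | y -0.0523 z -0.1112 | 
CALL 7
y 0.0146 z -0.0147 | y 0.0349 z -0.0253 | y 0.0580 z -0.0287 | y 0.0813 z -0.0242 | y 0.1030 z -0.0110 | y 0.1188 z 0.0093 | y 0.1262 z 0.0342 | 
CALL 7
y -0.0023 z 0.0261 | y -0.0150 z 0.0508 | y -0.0357 z 0.0684 | y -0.0608 z 0.0765 | y -0.0874 z 0.0748 | y -0.1105 z 0.0639 | y -0.1276 z 0.0463 | 
rpm [18.1, 18.8, 19.3, 19.6, 19.7, 20.0, 20.2, 20.4, 19.7, 18.7, 19.1, 19.5, 19.7, 19.9, 20.2, 20.3, 19.5, 18.3, 18.8, 19.2, 19.5, 19.9, 20.1, 20.3, 19.6] end th 700.9 dw [0.26, 0.27, 0.26, 0.25, 0.25, 0.27, 0.28, 0.28, 0.3, 0.33, 0.33, 0.34, 0.37, 0.37, 0.37, 0.38, 0.4, 0.39, 0.38, 0.38, 0.37, 0.35]
```

Call:
step_arm --plan '[{"x": 0,"y": -0.0181,"z": -0.0035,"wx": 0,"wy": 0,"wz": 0,"jaw": 1},{"x": 0,"y": -0.0352,"z": -0.0121,"wx": 0,"wy": 0,"wz": 0,"jaw": 1},{"x": 0,"y": -0.0488,"z": -0.0242,"wx": 0,"wy": 0,"wz": 0,"jaw": 1},{"x": 0,"y": -0.0586,"z": -0.039,"wx": 0,"wy": 0,"wz": 0,"jaw": 1},{"x": 0,"y": -0.0643,"z": -0.0556,"wx": 0,"wy": 0,"wz": 0,"jaw": 1},{"x": 0,"y": -0.0656,"z": -0.0746,"wx": 0,"wy": 0,"wz": 0,"jaw": 1},{"x": 0,"y": -0.0616,"z": -0.0936,"wx": 0,"wy": 0,"wz": 0,"jaw": 1},{"x": 0,"y": -0.0523,"z": -0.1112,"wx": 0,"wy": 0,"wz": 0,"jaw": 1}]'

```text
time: 12.65
position: [0.4789, -0.1083, 0.177]
tool_rot: [2.292, 2.146, 0.006]
ft_force: [9.7, -1.6, -9.6]
grip_width: 0.292
```

```bash
python3 -c "
from plan import *
done(0,'T')"
```

```text
T t 12.650 log 12.650 {'lev': [164.9, 1.1, 48.0]} pos [ 0.4789 -0.1083  0.177 ] F [ 9.7 -1.6 -9.6] g 0.29
```

Call:
step_arm --plan '[{"x": 0,"y": 0.0146,"z": -0.0147,"wx": 0,"wy": 0,"wz": 0,"jaw": 1},{"x": 0,"y": 0.0349,"z": -0.0253,"wx": 0,"wy": 0,"wz": 0,"jaw": 1},{"x": 0,"y": 0.058,"z": -0.0287,"wx": 0,"wy": 0,"wz": 0,"jaw": 1},{"x": 0,"y": 0.0813,"z": -0.0242,"wx": 0,"wy": 0,"wz": 0,"jaw": 1},{"x": 0,"y": 0.103,"z": -0.011,"wx": 0,"wy": 0,"wz": 0,"jaw": 1},{"x": 0,"y": 0.1188,"z": 0.0093,"wx": 0,"wy": 0,"wz": 0,"jaw": 1},{"x": 0,"y": 0.1262,"z": 0.0342,"wx": 0,"wy": 0,"wz": 0,"jaw": 1}]'

```text
time: 13.4
position: [0.6046, -0.117, 0.141]
tool_rot: [-2.293, -2.147, 0.001]
ft_force: [-7.1, 1.9, 1.1]
grip_width: 0.293
```

```bash
python3 -c "
from plan import *
done(1,'S')"
```

```text
S t 13.400 log 13.400 {'lev': [-111.2, 0.7, 98.0]} pos [ 0.6046 -0.117   0.141 ] F [-7.1  1.9  1.1] g 0.29
```

Call:
step_arm --plan '[{"x": 0,"y": -0.0023,"z": 0.0261,"wx": 0,"wy": 0,"wz": 0,"jaw": 1},{"x": 0,"y": -0.015,"z": 0.0508,"wx": 0,"wy": 0,"wz": 0,"jaw": 1},{"x": 0,"y": -0.0357,"z": 0.0684,"wx": 0,"wy": 0,"wz": 0,"jaw": 1},{"x": 0,"y": -0.0608,"z": 0.0765,"wx": 0,"wy": 0,"wz": 0,"jaw": 1},{"x": 0,"y": -0.0874,"z": 0.0748,"wx": 0,"wy": 0,"wz": 0,"jaw": 1},{"x": 0,"y": -0.1105,"z": 0.0639,"wx": 0,"wy": 0,"wz": 0,"jaw": 1},{"x": 0,"y": -0.1276,"z": 0.0463,"wx": 0,"wy": 0,"wz": 0,"jaw": 1}]'

```text
time: 14.15
position: [0.4766, -0.1082, 0.0959]
tool_rot: [2.293, 2.146, 0.004]
ft_force: [6.5, 1.7, 4.5]
grip_width: 0.294
```

```bash
python3 -c "
from plan import *
p,o0=fit(load(),False)
done(2,'T');p,o=fit(load(),False)
for t in(12.65,13.4,14.15):print(t,np.degrees(np.interp(t,o[:,0],o[:,1])),end=' ')"
```

```text
T t 14.150 log 14.150 {'hatch': [-25.0, 0.1, 801.0]} pos [ 0.4766 -0.1082  0.0959] F [6.5 1.7 4.5] g 0.29
12.65 519.5737354790047 13.4 607.6524835619982 14.15 694.8569651784985
```

Run:
```python
s=open("plan.py").read()
s=s.replace("tgtf=None):","tgtf=None,looks=None):").replace("for n in segs:\n        ws=[]","for j,n in enumerate(segs):\n        lk=looks[j] if looks else True;ws=[]")
s=s.replace("(i>=n-nb and boost)","(i>=n-nb and boost and lk)")
s=s.replace("out.append(ws);t=round","out.append(ws)\n        if not lk: continue\n        t=round")
s=s.replace("V.append(om)","V+=s[1::2,2].tolist()").replace('print("rpm",(np.array(V)*30/np.pi).round(1).tolist(),','r=np.array(V)*30/np.pi;print("rpm",r[::10].round(1).tolist(),"min %.2f max %.2f"%(r.min(),r.max()),"after 0.5s",r[50:].min().round(2),')
open("plan.py","w").write(s)
from plan import *
addobs(12.65,524.9,3);addobs(13.4,608.8,2);addobs(14.15,695,1.5)
p,o=fit(load());go(p,o,[20,20],looks=[False,True],boost=.13)
```

```text
{'I': 0.0319, 'c': 0.0391, 'd': 0.0388, 'a': 0.0265, 'b': -0.0001, 's': 0.003} imb 0.0265 cost 3.27
t,obs,res [(6.85, -43.5, np.float64(-0.0)), (6.9, -43.0, np.float64(0.7)), (7.95, 7.6, np.float64(-0.6)), (8.5, 55.5, np.float64(-0.8)), (8.55, 56.0, np.float64(3.9)), (9.1, 117.0, np.float64(0.2)), (9.65, 180.6, np.float64(1.7)), (9.7, 189.0, np.float64(-0.6)), (10.75, 305.5, np.float64(-1.7)), (11.8, 420.2, np.float64(0.9)), (12.65, 524.9, np.float64(-3.6)), (13.4, 608.8, np.float64(0.1)), (14.15, 695.0, np.float64(0.4))]
now t 14.20 th 701.5 rpm 19.65
CALL 20
y -0.0094 z -0.0202 | y -0.0119 z -0.0430 | y -0.0075 z -0.0640 | y 0.0021 z -0.0814 | y 0.0153 z -0.0947 | y 0.0307 z -0.1037 | y 0.0471 z -0.1084 | y 0.0637 z -0.1090 | y 0.0798 z -0.1057 | y 0.0946 z -0.0989 | y 0.1076 z -0.0886 | y 0.1180 z -0.0753 | y 0.1250 z -0.0593 | y 0.1279 z -0.0413 | y 0.1259 z -0.0223 | y 0.1183 z -0.0038 | y 0.1051 z 0.0125 | y 0.0867 z 0.0246 | y 0.0646 z 0.0305 | y 0.0409 z 0.0287 | 
CALL 20
y -0.0223 z -0.0100 | y -0.0402 z -0.0276 | y -0.0508 z -0.0507 | y -0.0524 z -0.0763 | y -0.0447 z -0.10
[... 166 characters left out ...]
0.0682 | y 0.0846 z -0.0493 | y 0.0775 z -0.0325 | y 0.0669 z -0.0187 | y 0.0536 z -0.0082 | y 0.0360 z -0.0005 | y 0.0176 z 0.0021 | y -0.0004 z -0.0001 | 
rpm [19.5, 18.6, 19.0, 19.4, 19.6, 19.8, 19.9, 19.9, 20.0, 20.0, 20.0, 20.0, 20.0, 20.0, 20.0, 20.0, 20.0, 20.0, 20.0, 20.0, 20.0, 20.0, 20.0, 20.0, 20.0, 20.0, 20.0, 20.0, 20.0, 20.0, 20.0, 20.0, 20.0, 20.0, 20.0, 20.0, 20.0, 20.0, 20.3, 20.7, 20.9] min 18.41 max 20.93 after 0.5s 19.78 end th 1185.7 dw [0.32, 0.33, 0.31, 0.29, 0.27, 0.25, 0.24, 0.24, 0.23, 0.23, 0.24, 0.24, 0.25, 0.26, 0.27, 0.29, 0.3, 0.32, 0.33, 0.34, 0.35, 0.36, 0.37, 0.37, 0.37, 0.37, 0.36, 0.35, 0.34, 0.33, 0.31, 0.3, 0.29, 0.27, 0.26, 0.25, 0.24, 0.28, 0.27, 0.26]
```

Call:
step_arm --plan '[{"x": 0,"y": -0.0094,"z": -0.0202,"wx": 0,"wy": 0,"wz": 0,"jaw": 1},{"x": 0,"y": -0.0119,"z": -0.043,"wx": 0,"wy": 0,"wz": 0,"jaw": 1},{"x": 0,"y": -0.0075,"z": -0.064,"wx": 0,"wy": 0,"wz": 0,"jaw": 1},{"x": 0,"y": 0.0021,"z": -0.0814,"wx": 0,"wy": 0,"wz": 0,"jaw": 1},{"x": 0,"y": 0.0153,"z": -0.0947,"wx": 0,"wy": 0,"wz": 0,"jaw": 1},{"x": 0,"y": 0.0307,"z": -0.1037,"wx": 0,"wy": 0,"wz": 0,"jaw": 1},{"x": 0,"y": 0.0471,"z": -0.1084,"wx": 0,"wy": 0,"wz": 0,"jaw": 1},{"x": 0,"y": 0.0637,"z": -0.109,"wx": 0,"wy": 0,"wz": 0,"jaw": 1},{"x": 0,"y": 0.0798,"z": -0.1057,"wx": 0,"wy": 0,"wz": 0,"jaw": 1},{"x": 0,"y": 0.0946,"z": -0.0989,"wx": 0,"wy": 0,"wz": 0,"jaw": 1},{"x": 0,"y": 0.1076,"z": -0.0886,"wx": 0,"wy": 0,"wz": 0,"jaw": 1},{"x": 0,"y": 0.118,"z": -0.0753,"wx": 0,"wy": 0,"wz": 0,"jaw": 1},{"x": 0,"y": 0.125,"z": -0.0593,"wx": 0,"wy": 0,"wz": 0,"jaw": 1},{"x": 0,"y": 0.1279,"z": -0.0413,"wx": 0,"wy": 0,"wz": 0,"jaw": 1},{"x": 0,"y": 0.1259,"z": -0.0223,"wx": 0,"wy": 0,"wz": 0,"jaw": 1},{"x": 0,"y": 0.1183,"z": -0.0038,"wx": 0,"wy": 0,"wz": 0,"jaw": 1},{"x": 0,"y": 0.1051,"z": 0.0125,"wx": 0,"wy": 0,"wz": 0,"jaw": 1},{"x": 0,"y": 0.0867,"z": 0.0246,"wx": 0,"wy": 0,"wz": 0,"jaw": 1},{"x": 0,"y": 0.0646,"z": 0.0305,"wx": 0,"wy": 0,"wz": 0,"jaw": 1},{"x": 0,"y": 0.0409,"z": 0.0287,"wx": 0,"wy": 0,"wz": 0,"jaw": 1}]'

```text
time: 16.2
position: [0.5174, -0.111, 0.0664]
tool_rot: [2.293, 2.147, 0.001]
ft_force: [3.9, 0.6, 18.1]
grip_width: 0.292
```

Call:
step_arm --plan '[{"x": 0,"y": -0.0223,"z": -0.01,"wx": 0,"wy": 0,"wz": 0,"jaw": 1},{"x": 0,"y": -0.0402,"z": -0.0276,"wx": 0,"wy": 0,"wz": 0,"jaw": 1},{"x": 0,"y": -0.0508,"z": -0.0507,"wx": 0,"wy": 0,"wz": 0,"jaw": 1},{"x": 0,"y": -0.0524,"z": -0.0763,"wx": 0,"wy": 0,"wz": 0,"jaw": 1},{"x": 0,"y": -0.0447,"z": -0.1008,"wx": 0,"wy": 0,"wz": 0,"jaw": 1},{"x": 0,"y": -0.0289,"z": -0.1207,"wx": 0,"wy": 0,"wz": 0,"jaw": 1},{"x": 0,"y": -0.0074,"z": -0.1335,"wx": 0,"wy": 0,"wz": 0,"jaw": 1},{"x": 0,"y": 0.0167,"z": -0.1379,"wx": 0,"wy": 0,"wz": 0,"jaw": 1},{"x": 0,"y": 0.0401,"z": -0.134,"wx": 0,"wy": 0,"wz": 0,"jaw": 1},{"x": 0,"y": 0.0602,"z": -0.123,"wx": 0,"wy": 0,"wz": 0,"jaw": 1},{"x": 0,"y": 0.0752,"z": -0.107,"wx": 0,"wy": 0,"wz": 0,"jaw": 1},{"x": 0,"y": 0.0841,"z": -0.088,"wx": 0,"wy": 0,"wz": 0,"jaw": 1},{"x": 0,"y": 0.0871,"z": -0.0682,"wx": 0,"wy": 0,"wz": 0,"jaw": 1},{"x": 0,"y": 0.0846,"z": -0.0493,"wx": 0,"wy": 0,"wz": 0,"jaw": 1},{"x": 0,"y": 0.0775,"z": -0.0325,"wx": 0,"wy": 0,"wz": 0,"jaw": 1},{"x": 0,"y": 0.0669,"z": -0.0187,"wx": 0,"wy": 0,"wz": 0,"jaw": 1},{"x": 0,"y": 0.0536,"z": -0.0082,"wx": 0,"wy": 0,"wz": 0,"jaw": 1},{"x": 0,"y": 0.036,"z": -0.0005,"wx": 0,"wy": 0,"wz": 0,"jaw": 1},{"x": 0,"y": 0.0176,"z": 0.0021,"wx": 0,"wy": 0,"wz": 0,"jaw": 1},{"x": 0,"y": -0.0004,"z": -0.0001,"wx": 0,"wy": 0,"wz": 0,"jaw": 1}]'

```text
time: 18.2
position: [0.517, -0.1109, 0.0668]
tool_rot: [2.293, 2.147, 0.002]
ft_force: [2.6, 1.5, 12.3]
grip_width: 0.292
```

Run:
```python
from plan import *
commit(json.load(open("next.json"))[0]);t,r=done(1,"S")
p,o=fit(load(),False);print(np.degrees(np.interp(t,o[:,0],o[:,1])))
```

```text
S t 18.200 log 18.200 {'hatch': [100.5, 1.4, 884.5]} pos [ 0.517  -0.1109  0.0668] F [ 2.6  1.5 12.3] g 0.29
1179.4895826253464
```

The drum is at 1180.5°, the model predicted 1179.5° after 4 s open loop. Continuing.

Run:
```python
from plan import *
addobs(18.2,1180.5,2)
p,o=fit(load());go(p,o,[20,20],looks=[False,True],boost=.13)
```

```text
{'I': 0.0323, 'c': 0.0389, 'd': 0.0385, 'a': 0.0264, 'b': 0.0004, 's': 0.003} imb 0.0264 cost 3.28
t,obs,res [(6.85, -43.5, np.float64(-0.0)), (6.9, -43.0, np.float64(0.7)), (7.95, 7.6, np.float64(-0.6)), (8.5, 55.5, np.float64(-0.7)), (8.55, 56.0, np.float64(3.9)), (9.1, 117.0, np.float64(0.3)), (9.65, 180.6, np.float64(1.7)), (9.7, 189.0, np.float64(-0.7)), (10.75, 305.5, np.float64(-2.0)), (11.8, 420.2, np.float64(1.0)), (12.65, 524.9, np.float64(-3.3)), (13.4, 608.8, np.float64(0.2)), (14.15, 695.0, np.float64(0.5)), (18.2, 1180.5, np.float64(-0.1))]
now t 18.25 th 1186.6 rpm 20.49
CALL 20
y -0.0150 z -0.0058 | y -0.0297 z -0.0161 | y -0.0416 z -0.0303 | y -0.0496 z -0.0477 | y -0.0525 z -0.0674 | y -0.0496 z -0.0880 | y -0.0402 z -0.1075 | y -0.0245 z -0.1238 | y -0.0036 z -0.1345 | y 0.0204 z -0.1377 | y 0.0447 z -0.1323 | y 0.0659 z -0.1184 | y 0.0808 z -0.0976 | y 0.0873 z -0.0728 | y 0.0845 z -0.0474 | y 0.0729 z -0.0251 | y 0.0547 z -0.0085 | y 0.0325 z 0.0006 | y 0.0093 z 0.0017 | y -0.0121 z -0.0043 | 
CALL 20
y -0.0177 z -0.0118 | y -0.0305 z -0.0276 | y -0.0381 z -0.045
[... 209 characters left out ...]
-0.1207 | y 0.0836 z -0.1080 | y 0.0938 z -0.0912 | y 0.0991 z -0.0713 | y 0.0982 z -0.0497 | y 0.0888 z -0.0262 | y 0.0713 z -0.0073 | y 0.0479 z 0.0041 | 
rpm [20.3, 19.5, 19.6, 19.8, 19.9, 19.9, 19.9, 20.0, 20.0, 20.0, 20.0, 20.0, 20.0, 20.0, 20.0, 20.0, 20.0, 20.0, 20.0, 20.0, 20.0, 20.0, 20.0, 20.0, 20.0, 20.0, 20.0, 20.0, 20.0, 20.0, 20.0, 20.0, 20.0, 20.0, 20.0, 20.0, 20.0, 20.0, 20.3, 20.7, 20.9] min 19.48 max 20.92 after 0.5s 19.91 end th 1672.6 dw [0.23, 0.26, 0.27, 0.27, 0.29, 0.3, 0.31, 0.32, 0.34, 0.35, 0.36, 0.36, 0.37, 0.37, 0.37, 0.36, 0.35, 0.34, 0.33, 0.32, 0.31, 0.29, 0.28, 0.26, 0.25, 0.24, 0.24, 0.23, 0.23, 0.23, 0.24, 0.25, 0.26, 0.27, 0.28, 0.3, 0.31, 0.36, 0.37, 0.37]
```

Call:
step_arm --plan '[{"x": 0,"y": -0.015,"z": -0.0058,"wx": 0,"wy": 0,"wz": 0,"jaw": 1},{"x": 0,"y": -0.0297,"z": -0.0161,"wx": 0,"wy": 0,"wz": 0,"jaw": 1},{"x": 0,"y": -0.0416,"z": -0.0303,"wx": 0,"wy": 0,"wz": 0,"jaw": 1},{"x": 0,"y": -0.0496,"z": -0.0477,"wx": 0,"wy": 0,"wz": 0,"jaw": 1},{"x": 0,"y": -0.0525,"z": -0.0674,"wx": 0,"wy": 0,"wz": 0,"jaw": 1},{"x": 0,"y": -0.0496,"z": -0.088,"wx": 0,"wy": 0,"wz": 0,"jaw": 1},{"x": 0,"y": -0.0402,"z": -0.1075,"wx": 0,"wy": 0,"wz": 0,"jaw": 1},{"x": 0,"y": -0.0245,"z": -0.1238,"wx": 0,"wy": 0,"wz": 0,"jaw": 1},{"x": 0,"y": -0.0036,"z": -0.1345,"wx": 0,"wy": 0,"wz": 0,"jaw": 1},{"x": 0,"y": 0.0204,"z": -0.1377,"wx": 0,"wy": 0,"wz": 0,"jaw": 1},{"x": 0,"y": 0.0447,"z": -0.1323,"wx": 0,"wy": 0,"wz": 0,"jaw": 1},{"x": 0,"y": 0.0659,"z": -0.1184,"wx": 0,"wy": 0,"wz": 0,"jaw": 1},{"x": 0,"y": 0.0808,"z": -0.0976,"wx": 0,"wy": 0,"wz": 0,"jaw": 1},{"x": 0,"y": 0.0873,"z": -0.0728,"wx": 0,"wy": 0,"wz": 0,"jaw": 1},{"x": 0,"y": 0.0845,"z": -0.0474,"wx": 0,"wy": 0,"wz": 0,"jaw": 1},{"x": 0,"y": 0.0729,"z": -0.0251,"wx": 0,"wy": 0,"wz": 0,"jaw": 1},{"x": 0,"y": 0.0547,"z": -0.0085,"wx": 0,"wy": 0,"wz": 0,"jaw": 1},{"x": 0,"y": 0.0325,"z": 0.0006,"wx": 0,"wy": 0,"wz": 0,"jaw": 1},{"x": 0,"y": 0.0093,"z": 0.0017,"wx": 0,"wy": 0,"wz": 0,"jaw": 1},{"x": 0,"y": -0.0121,"z": -0.0043,"wx": 0,"wy": 0,"wz": 0,"jaw": 1}]'

```text
time: 20.25
position: [0.5049, -0.1101, 0.0709]
tool_rot: [2.293, 2.146, 0.002]
ft_force: [4.4, 0.8, 12.4]
grip_width: 0.292
```

Call:
step_arm --plan '[{"x": 0,"y": -0.0177,"z": -0.0118,"wx": 0,"wy": 0,"wz": 0,"jaw": 1},{"x": 0,"y": -0.0305,"z": -0.0276,"wx": 0,"wy": 0,"wz": 0,"jaw": 1},{"x": 0,"y": -0.0381,"z": -0.0454,"wx": 0,"wy": 0,"wz": 0,"jaw": 1},{"x": 0,"y": -0.0404,"z": -0.0637,"wx": 0,"wy": 0,"wz": 0,"jaw": 1},{"x": 0,"y": -0.0381,"z": -0.0813,"wx": 0,"wy": 0,"wz": 0,"jaw": 1},{"x": 0,"y": -0.0318,"z": -0.0971,"wx": 0,"wy": 0,"wz": 0,"jaw": 1},{"x": 0,"y": -0.0222,"z": -0.1106,"wx": 0,"wy": 0,"wz": 0,"jaw": 1},{"x": 0,"y": -0.0099,"z": -0.1213,"wx": 0,"wy": 0,"wz": 0,"jaw": 1},{"x": 0,"y": 0.0045,"z": -0.1288,"wx": 0,"wy": 0,"wz": 0,"jaw": 1},{"x": 0,"y": 0.0204,"z": -0.1329,"wx": 0,"wy": 0,"wz": 0,"jaw": 1},{"x": 0,"y": 0.0372,"z": -0.133,"wx": 0,"wy": 0,"wz": 0,"jaw": 1},{"x": 0,"y": 0.0539,"z": -0.1291,"wx": 0,"wy": 0,"wz": 0,"jaw": 1},{"x": 0,"y": 0.0698,"z": -0.1207,"wx": 0,"wy": 0,"wz": 0,"jaw": 1},{"x": 0,"y": 0.0836,"z": -0.108,"wx": 0,"wy": 0,"wz": 0,"jaw": 1},{"x": 0,"y": 0.0938,"z": -0.0912,"wx": 0,"wy": 0,"wz": 0,"jaw": 1},{"x": 0,"y": 0.0991,"z": -0.0713,"wx": 0,"wy": 0,"wz": 0,"jaw": 1},{"x": 0,"y": 0.0982,"z": -0.0497,"wx": 0,"wy": 0,"wz": 0,"jaw": 1},{"x": 0,"y": 0.0888,"z": -0.0262,"wx": 0,"wy": 0,"wz": 0,"jaw": 1},{"x": 0,"y": 0.0713,"z": -0.0073,"wx": 0,"wy": 0,"wz": 0,"jaw": 1},{"x": 0,"y": 0.0479,"z": 0.0041,"wx": 0,"wy": 0,"wz": 0,"jaw": 1}]'

```text
time: 22.25
position: [0.5514, -0.1133, 0.0658]
tool_rot: [-2.292, -2.146, 0.002]
ft_force: [-9.0, 2.0, 27.9]
grip_width: 0.292
```

Run:
```python
from plan import *
commit(json.load(open("next.json"))[0]);t,r=done(1,"S")
p,o=fit(load(),False);print(np.degrees(np.interp(t,o[:,0],o[:,1])))
if "lev" in r and r["lev"][1]<2:
    addobs(t,r["lev"][0]+1800,2);p,o=fit(load());go(p,o,[20,20],looks=[False,True],boost=.13)
```

```text
S t 22.250 log 22.250 {'lev': [-130.9, 0.5, 101.0]} pos [ 0.5514 -0.1133  0.0658] F [-9.   2.  27.9] g 0.29
1666.420566715105
{'I': 0.0328, 'c': 0.0385, 'd': 0.0379, 'a': 0.0268, 'b': 0.0012, 's': 0.003} imb 0.0268 cost 3.56
t,obs,res [(6.85, -43.5, np.float64(-0.0)), (6.9, -43.0, np.float64(0.7)), (7.95, 7.6, np.float64(-0.9)), (8.5, 55.5, np.float64(-1.0)), (8.55, 56.0, np.float64(3.6)), (9.1, 117.0, np.float64(0.2)), (9.65, 180.6, np.float64(1.7)), (9.7, 189.0, np.float64(-0.7)), (10.75, 305.5, np.float64(-2.3)), (11.8, 420.2, np.float64(0.7)), (12.65, 524.9, np.float64(-3.0)), (13.4, 608.8, np.float64(0.6)), (14.15, 695.0, np.float64(0.5)), (18.2, 1180.5, np.float64(0.9)), (22.25, 1669.1, np.float64(-0.9))]
now t 22.30 th 1674.4 rpm 20.01
CALL 20
y -0.0252 z 0.0021 | y -0.0515 z -0.0059 | y -0.0724 z -0.0231 | y -0.0851 z -0.0464 | y -0.0882 z -0.0721 | y -0.0820 z -0.0966 | y -0.0682 z -0.1167 | y -0.0490 z -0.1305 | y -0.0273 z -0.1370 | y -0.0057 z -0.1364 | y 0.0138 z -0.1297 | y 0.0298 z -0.1184 | y 0.0415 z -0.1039 | y 0.0487 z -0.0876 | y 0.0516 z -0.0707 | y 0.0504 z -0.0
[... 371 characters left out ...]
-0.1248 | y 0.0226 z -0.1088 | y 0.0354 z -0.0869 | y 0.0396 z -0.0624 | y 0.0352 z -0.0385 | y 0.0215 z -0.0161 | y 0.0018 z -0.0009 | y -0.0205 z 0.0062 | 
rpm [19.8, 18.8, 19.1, 19.5, 19.7, 19.8, 19.9, 19.9, 19.9, 20.0, 20.0, 20.0, 20.0, 20.0, 20.0, 20.0, 20.0, 20.0, 20.0, 20.0, 20.0, 20.0, 20.0, 20.0, 20.0, 20.0, 20.0, 20.0, 20.0, 20.0, 20.0, 20.0, 20.0, 20.0, 20.0, 20.0, 20.0, 20.0, 20.3, 20.7, 20.9] min 18.67 max 20.93 after 0.5s 19.79 end th 2159.0 dw [0.36, 0.4, 0.39, 0.38, 0.37, 0.36, 0.35, 0.34, 0.32, 0.31, 0.3, 0.28, 0.27, 0.26, 0.25, 0.24, 0.23, 0.23, 0.23, 0.24, 0.24, 0.25, 0.26, 0.28, 0.29, 0.3, 0.32, 0.33, 0.34, 0.35, 0.36, 0.37, 0.37, 0.37, 0.36, 0.36, 0.35, 0.38, 0.36, 0.34]
```

Run:
```python
from plan import *
p,o=fit(load(),False);go(p,o,[20,20,8],looks=[False,False,True],boost=.11)
```

```text
CALL 20
y -0.0252 z 0.0021 | y -0.0515 z -0.0059 | y -0.0724 z -0.0231 | y -0.0851 z -0.0464 | y -0.0882 z -0.0721 | y -0.0820 z -0.0966 | y -0.0682 z -0.1167 | y -0.0490 z -0.1305 | y -0.0273 z -0.1370 | y -0.0057 z -0.1364 | y 0.0138 z -0.1297 | y 0.0298 z -0.1184 | y 0.0415 z -0.1039 | y 0.0487 z -0.0876 | y 0.0516 z -0.0707 | y 0.0504 z -0.0542 | y 0.0454 z -0.0387 | y 0.0372 z -0.0249 | y 0.0259 z -0.0133 | y 0.0120 z -0.0045 | 
CALL 20
y -0.0160 z 0.0054 | y -0.0335 z 0.0069 | y -0.0516 z 0.0036 | y -0.0690 z -0.0047 | y -0.0841 z -0.0182 | y -0.0951 z -0.0364 | y -0.1002 z -0.0581 | y -0.0980 z -0.0811 | y -0.0879 z -0.1029 | y -0.0705 z -0.1204 | y -0.0475 z -0.1309 | y -0.0220 z -0.1326 | y 0.0026 z -0.1248 | y 0.0226 z -0.1088 | y 0.0354 z -0.0869 | y 0.0396 z -0.0624 | y 0.0352 z -0.0385 | y 0.0234 z -0.0182 | y 0.0063 z -0.0035 | y -0.0136 z 0.0049 | 
CALL 8
y -0.0205 z 0.0019 | y -0.0397 z -0.0018 | y -0.0564 z -0.0103 | y -0.0697 z -0.0221 | y -0.0792 z -0.0363 | y -0.0854 z -0.0543 | y -0.0866 z -0.0725 | y -0.0833 z -0.0898 | 
rpm [19.8, 18.8, 19.1, 19.5, 19.7, 19.8, 19.9, 19.9, 19.9, 20.0, 20.0, 20.0, 20.0, 20.0, 20.0, 20.0, 20.0, 20.0, 20.0, 20.0, 20.0, 20.0, 20.0, 20.0, 20.0, 20.0, 20.0, 20.0, 20.0, 20.0, 20.0, 20.0, 20.0, 20.0, 20.0, 20.0, 20.0, 20.0, 20.0, 20.0, 20.0, 20.0, 20.0, 20.0, 20.0, 20.0, 20.3, 20.6, 20.8] min 18.67 max 20.78 after 0.5s 19.79 end th 2254.8 dw [0.36, 0.4, 0.39, 0.38, 0.37, 0.36, 0.35, 0.34, 0.32, 0.31, 0.3, 0.28, 0.27, 0.26, 0.25, 0.24, 0.23, 0.23, 0.23, 0.24, 0.24, 0.25, 0.26, 0.28, 0.29, 0.3, 0.32, 0.33, 0.34, 0.35, 0.36, 0.37, 0.37, 0.37, 0.36, 0.36, 0.35, 0.34, 0.32, 0.31, 0.3, 0.28, 0.27, 0.26, 0.25, 0.27, 0.26, 0.25]
```

Call:
step_arm --plan '[{"x": 0,"y": -0.0252,"z": 0.0021,"wx": 0,"wy": 0,"wz": 0,"jaw": 1},{"x": 0,"y": -0.0515,"z": -0.0059,"wx": 0,"wy": 0,"wz": 0,"jaw": 1},{"x": 0,"y": -0.0724,"z": -0.0231,"wx": 0,"wy": 0,"wz": 0,"jaw": 1},{"x": 0,"y": -0.0851,"z": -0.0464,"wx": 0,"wy": 0,"wz": 0,"jaw": 1},{"x": 0,"y": -0.0882,"z": -0.0721,"wx": 0,"wy": 0,"wz": 0,"jaw": 1},{"x": 0,"y": -0.082,"z": -0.0966,"wx": 0,"wy": 0,"wz": 0,"jaw": 1},{"x": 0,"y": -0.0682,"z": -0.1167,"wx": 0,"wy": 0,"wz": 0,"jaw": 1},{"x": 0,"y": -0.049,"z": -0.1305,"wx": 0,"wy": 0,"wz": 0,"jaw": 1},{"x": 0,"y": -0.0273,"z": -0.137,"wx": 0,"wy": 0,"wz": 0,"jaw": 1},{"x": 0,"y": -0.0057,"z": -0.1364,"wx": 0,"wy": 0,"wz": 0,"jaw": 1},{"x": 0,"y": 0.0138,"z": -0.1297,"wx": 0,"wy": 0,"wz": 0,"jaw": 1},{"x": 0,"y": 0.0298,"z": -0.1184,"wx": 0,"wy": 0,"wz": 0,"jaw": 1},{"x": 0,"y": 0.0415,"z": -0.1039,"wx": 0,"wy": 0,"wz": 0,"jaw": 1},{"x": 0,"y": 0.0487,"z": -0.0876,"wx": 0,"wy": 0,"wz": 0,"jaw": 1},{"x": 0,"y": 0.0516,"z": -0.0707,"wx": 0,"wy": 0,"wz": 0,"jaw": 1},{"x": 0,"y": 0.0504,"z": -0.0542,"wx": 0,"wy": 0,"wz": 0,"jaw": 1},{"x": 0,"y": 0.0454,"z": -0.0387,"wx": 0,"wy": 0,"wz": 0,"jaw": 1},{"x": 0,"y": 0.0372,"z": -0.0249,"wx": 0,"wy": 0,"wz": 0,"jaw": 1},{"x": 0,"y": 0.0259,"z": -0.0133,"wx": 0,"wy": 0,"wz": 0,"jaw": 1},{"x": 0,"y": 0.012,"z": -0.0045,"wx": 0,"wy": 0,"wz": 0,"jaw": 1}]'

```text
time: 24.3
position: [0.5632, -0.1138, 0.0701]
tool_rot: [-2.292, -2.146, 0.001]
ft_force: [-5.2, 1.1, 11.5]
grip_width: 0.287
```

Call:
step_arm --plan '[{"x": 0,"y": -0.016,"z": 0.0054,"wx": 0,"wy": 0,"wz": 0,"jaw": 1},{"x": 0,"y": -0.0335,"z": 0.0069,"wx": 0,"wy": 0,"wz": 0,"jaw": 1},{"x": 0,"y": -0.0516,"z": 0.0036,"wx": 0,"wy": 0,"wz": 0,"jaw": 1},{"x": 0,"y": -0.069,"z": -0.0047,"wx": 0,"wy": 0,"wz": 0,"jaw": 1},{"x": 0,"y": -0.0841,"z": -0.0182,"wx": 0,"wy": 0,"wz": 0,"jaw": 1},{"x": 0,"y": -0.0951,"z": -0.0364,"wx": 0,"wy": 0,"wz": 0,"jaw": 1},{"x": 0,"y": -0.1002,"z": -0.0581,"wx": 0,"wy": 0,"wz": 0,"jaw": 1},{"x": 0,"y": -0.098,"z": -0.0811,"wx": 0,"wy": 0,"wz": 0,"jaw": 1},{"x": 0,"y": -0.0879,"z": -0.1029,"wx": 0,"wy": 0,"wz": 0,"jaw": 1},{"x": 0,"y": -0.0705,"z": -0.1204,"wx": 0,"wy": 0,"wz": 0,"jaw": 1},{"x": 0,"y": -0.0475,"z": -0.1309,"wx": 0,"wy": 0,"wz": 0,"jaw": 1},{"x": 0,"y": -0.022,"z": -0.1326,"wx": 0,"wy": 0,"wz": 0,"jaw": 1},{"x": 0,"y": 0.0026,"z": -0.1248,"wx": 0,"wy": 0,"wz": 0,"jaw": 1},{"x": 0,"y": 0.0226,"z": -0.1088,"wx": 0,"wy": 0,"wz": 0,"jaw": 1},{"x": 0,"y": 0.0354,"z": -0.0869,"wx": 0,"wy": 0,"wz": 0,"jaw": 1},{"x": 0,"y": 0.0396,"z": -0.0624,"wx": 0,"wy": 0,"wz": 0,"jaw": 1},{"x": 0,"y": 0.0352,"z": -0.0385,"wx": 0,"wy": 0,"wz": 0,"jaw": 1},{"x": 0,"y": 0.0234,"z": -0.0182,"wx": 0,"wy": 0,"wz": 0,"jaw": 1},{"x": 0,"y": 0.0063,"z": -0.0035,"wx": 0,"wy": 0,"wz": 0,"jaw": 1},{"x": 0,"y": -0.0136,"z": 0.0049,"wx": 0,"wy": 0,"wz": 0,"jaw": 1}]'

```text
time: 26.3
position: [0.5491, -0.1128, 0.0654]
tool_rot: [-2.291, -2.145, 0.002]
ft_force: [-6.9, 3.5, 30.0]
grip_width: 0.292
```

Call:
step_arm --plan '[{"x": 0,"y": -0.0205,"z": 0.0019,"wx": 0,"wy": 0,"wz": 0,"jaw": 1},{"x": 0,"y": -0.0397,"z": -0.0018,"wx": 0,"wy": 0,"wz": 0,"jaw": 1},{"x": 0,"y": -0.0564,"z": -0.0103,"wx": 0,"wy": 0,"wz": 0,"jaw": 1},{"x": 0,"y": -0.0697,"z": -0.0221,"wx": 0,"wy": 0,"wz": 0,"jaw": 1},{"x": 0,"y": -0.0792,"z": -0.0363,"wx": 0,"wy": 0,"wz": 0,"jaw": 1},{"x": 0,"y": -0.0854,"z": -0.0543,"wx": 0,"wy": 0,"wz": 0,"jaw": 1},{"x": 0,"y": -0.0866,"z": -0.0725,"wx": 0,"wy": 0,"wz": 0,"jaw": 1},{"x": 0,"y": -0.0833,"z": -0.0898,"wx": 0,"wy": 0,"wz": 0,"jaw": 1}]'

```text
time: 27.1
position: [0.4689, -0.1071, 0.1568]
tool_rot: [2.292, 2.148, 0.009]
ft_force: [8.4, 0.2, -3.8]
grip_width: 0.292
```

Run:
```python
from plan import *
n=json.load(open("next.json"));commit(n[0]);commit(n[1]);t,r=done(2,"S")
p,o=fit(load(),False);print(np.degrees(np.interp(t,o[:,0],o[:,1])))
if "hatch" in r and r["hatch"][1]<2.5:
    addobs(t,r["hatch"][0]+2160,2);p,o=fit(load());go(p,o,[20,20],looks=[False,False],boost=0)
```

```text
S t 27.100 log 27.100 {'hatch': [88.3, 1.1, 1135.5]} pos [ 0.4689 -0.1071  0.1568] F [ 8.4  0.2 -3.8] g 0.29
2248.58941398436
{'I': 0.0328, 'c': 0.0386, 'd': 0.038, 'a': 0.0269, 'b': 0.0011, 's': 0.003} imb 0.0269 cost 3.57
t,obs,res [(6.85, -43.5, np.float64(-0.0)), (6.9, -43.0, np.float64(0.7)), (7.95, 7.6, np.float64(-0.9)), (8.5, 55.5, np.float64(-1.1)), (8.55, 56.0, np.float64(3.6)), (9.1, 117.0, np.float64(0.2)), (9.65, 180.6, np.float64(1.8)), (9.7, 189.0, np.float64(-0.6)), (10.75, 305.5, np.float64(-2.3)), (11.8, 420.2, np.float64(0.7)), (12.65, 524.9, np.float64(-3.0)), (13.4, 608.8, np.float64(0.6)), (14.15, 695.0, np.float64(0.5)), (18.2, 1180.5, np.float64(0.8)), (22.25, 1669.1, np.float64(-1.0)), (27.1, 2248.3, np.float64(0.1))]
now t 27.15 th 2254.6 rpm 20.28
CALL 20
y 0.0066 z -0.0144 | y 0.0175 z -0.0282 | y 0.0319 z -0.0390 | y 0.0489 z -0.0459 | y 0.0678 z -0.0482 | y 0.0874 z -0.0450 | y 0.1061 z -0.0359 | y 0.1219 z -0.0209 | y 0.1327 z -0.0009 | y 0.1365 z 0.0224 | y 0.1321 z 0.0463 | y 0.1193 z 0.0678 | y 0.0994 z 0.0836 | y 0.0749 z 0.0913 | y 0.0492 z 0.0897 
[... 360 characters left out ...]
| y 0.1192 z 0.0719 | y 0.1067 z 0.0846 | y 0.0906 z 0.0942 | y 0.0715 z 0.0992 | y 0.0508 z 0.0985 | y 0.0303 z 0.0913 | y 0.0124 z 0.0775 | y -0.0006 z 0.0579 | 
rpm [20.1, 19.4, 19.5, 19.7, 19.8, 19.9, 19.9, 20.0, 20.0, 20.0, 20.0, 20.0, 20.0, 20.0, 20.0, 20.0, 20.0, 20.0, 20.0, 20.0, 20.0, 20.0, 20.0, 20.0, 20.0, 20.0, 20.0, 20.0, 20.0, 20.0, 20.0, 20.0, 20.0, 20.0, 20.0, 20.0, 20.0, 20.0, 20.0, 20.0] min 19.38 max 20.14 after 0.5s 19.89 end th 2733.3 dw [0.23, 0.25, 0.26, 0.26, 0.27, 0.28, 0.3, 0.31, 0.33, 0.34, 0.35, 0.36, 0.37, 0.37, 0.37, 0.37, 0.36, 0.35, 0.34, 0.33, 0.32, 0.3, 0.29, 0.27, 0.26, 0.25, 0.24, 0.23, 0.23, 0.23, 0.23, 0.24, 0.25, 0.26, 0.27, 0.28, 0.3, 0.31, 0.33, 0.34]
```

Run:
```python
from plan import *
p,o=fit(load(),False);go(p,o,[20,20,16],looks=[False,False,True],boost=0)
```

```text
CALL 20
y 0.0066 z -0.0144 | y 0.0175 z -0.0282 | y 0.0319 z -0.0390 | y 0.0489 z -0.0459 | y 0.0678 z -0.0482 | y 0.0874 z -0.0450 | y 0.1061 z -0.0359 | y 0.1219 z -0.0209 | y 0.1327 z -0.0009 | y 0.1365 z 0.0224 | y 0.1321 z 0.0463 | y 0.1193 z 0.0678 | y 0.0994 z 0.0836 | y 0.0749 z 0.0913 | y 0.0492 z 0.0897 | y 0.0260 z 0.0789 | y 0.0084 z 0.0609 | y -0.0015 z 0.0383 | y -0.0031 z 0.0144 | y 0.0031 z -0.0078 | 
CALL 20
y 0.0124 z -0.0183 | y 0.0291 z -0.0314 | y 0.0479 z -0.0386 | y 0.0670 z -0.0403 | y 0.0850 z -0.0369 | y 0.1008 z -0.0295 | y 0.1139 z -0.0189 | y 0.1238 z -0.0058 | y 0.1303 z 0.0090 | y 0.1332 z 0.0248 | y 0.1325 z 0.0410 | y 0.1279 z 0.0570 | y 0.1192 z 0.0719 | y 0.1067 z 0.0846 | y 0.0906 z 0.0942 | y 0.0715 z 0.0992 | y 0.0508 z 0.0985 | y 0.0303 z 0.0913 | y 0.0124 z 0.0775 | y -0.0006 z 0.0579 | 
CALL 16
y -0.0058 z -0.0236 | y -0.0030 z -0.0485 | y 0.0087 z -0.0711 | y 0.0279 z -0.0881 | y 0.0520 z -0.0972 | y 0.0775 z -0.0969 | y 0.1010 z -0.0877 | y 0.1193 z -0.0712 | y 0.1306 z -0.0501 | y 0.1340 z -0.0272 | y 0.1302 z -0.0054 | y 0.1204 z 0.0133 | y 0.1062 z 0.0276 | y 0.0895 z 0.0370 | y 0.0717 z 0.0413 | y 0.0542 z 0.0411 | 
rpm [20.1, 19.4, 19.5, 19.7, 19.8, 19.9, 19.9, 20.0, 20.0, 20.0, 20.0, 20.0, 20.0, 20.0, 20.0, 20.0, 20.0, 20.0, 20.0, 20.0, 20.0, 20.0, 20.0, 20.0, 20.0, 20.0, 20.0, 20.0, 20.0, 20.0, 20.0, 20.0, 20.0, 20.0, 20.0, 20.0, 20.0, 20.0, 20.0, 20.0, 20.0, 20.0, 20.0, 20.0, 20.0, 20.0, 20.0, 20.0, 20.0, 20.0, 20.0, 20.0, 20.0, 20.0, 20.0, 20.0, 20.0] min 19.38 max 20.14 after 0.5s 19.64 end th 2931.2 dw [0.23, 0.25, 0.26, 0.26, 0.27, 0.28, 0.3, 0.31, 0.33, 0.34, 0.35, 0.36, 0.37, 0.37, 0.37, 0.37, 0.36, 0.35, 0.34, 0.33, 0.32, 0.3, 0.29, 0.27, 0.26, 0.25, 0.24, 0.23, 0.23, 0.23, 0.23, 0.24, 0.25, 0.26, 0.27, 0.28, 0.3, 0.31, 0.33, 0.34, 0.35, 0.36, 0.37, 0.37, 0.37, 0.37, 0.36, 0.35, 0.34, 0.33, 0.32, 0.3, 0.29, 0.27, 0.26, 0.25]
```

Call:
step_arm --plan '[{"x": 0,"y": 0.0066,"z": -0.0144,"wx": 0,"wy": 0,"wz": 0,"jaw": 1},{"x": 0,"y": 0.0175,"z": -0.0282,"wx": 0,"wy": 0,"wz": 0,"jaw": 1},{"x": 0,"y": 0.0319,"z": -0.039,"wx": 0,"wy": 0,"wz": 0,"jaw": 1},{"x": 0,"y": 0.0489,"z": -0.0459,"wx": 0,"wy": 0,"wz": 0,"jaw": 1},{"x": 0,"y": 0.0678,"z": -0.0482,"wx": 0,"wy": 0,"wz": 0,"jaw": 1},{"x": 0,"y": 0.0874,"z": -0.045,"wx": 0,"wy": 0,"wz": 0,"jaw": 1},{"x": 0,"y": 0.1061,"z": -0.0359,"wx": 0,"wy": 0,"wz": 0,"jaw": 1},{"x": 0,"y": 0.1219,"z": -0.0209,"wx": 0,"wy": 0,"wz": 0,"jaw": 1},{"x": 0,"y": 0.1327,"z": -0.0009,"wx": 0,"wy": 0,"wz": 0,"jaw": 1},{"x": 0,"y": 0.1365,"z": 0.0224,"wx": 0,"wy": 0,"wz": 0,"jaw": 1},{"x": 0,"y": 0.1321,"z": 0.0463,"wx": 0,"wy": 0,"wz": 0,"jaw": 1},{"x": 0,"y": 0.1193,"z": 0.0678,"wx": 0,"wy": 0,"wz": 0,"jaw": 1},{"x": 0,"y": 0.0994,"z": 0.0836,"wx": 0,"wy": 0,"wz": 0,"jaw": 1},{"x": 0,"y": 0.0749,"z": 0.0913,"wx": 0,"wy": 0,"wz": 0,"jaw": 1},{"x": 0,"y": 0.0492,"z": 0.0897,"wx": 0,"wy": 0,"wz": 0,"jaw": 1},{"x": 0,"y": 0.026,"z": 0.0789,"wx": 0,"wy": 0,"wz": 0,"jaw": 1},{"x": 0,"y": 0.0084,"z": 0.0609,"wx": 0,"wy": 0,"wz": 0,"jaw": 1},{"x": 0,"y": -0.0015,"z": 0.0383,"wx": 0,"wy": 0,"wz": 0,"jaw": 1},{"x": 0,"y": -0.0031,"z": 0.0144,"wx": 0,"wy": 0,"wz": 0,"jaw": 1},{"x": 0,"y": 0.0031,"z": -0.0078,"wx": 0,"wy": 0,"wz": 0,"jaw": 1}]'

```text
time: 29.15
position: [0.4723, -0.1073, 0.1648]
tool_rot: [2.291, 2.149, 0.012]
ft_force: [14.0, -0.4, -8.9]
grip_width: 0.295
```

Call:
step_arm --plan '[{"x": 0,"y": 0.0124,"z": -0.0183,"wx": 0,"wy": 0,"wz": 0,"jaw": 1},{"x": 0,"y": 0.0291,"z": -0.0314,"wx": 0,"wy": 0,"wz": 0,"jaw": 1},{"x": 0,"y": 0.0479,"z": -0.0386,"wx": 0,"wy": 0,"wz": 0,"jaw": 1},{"x": 0,"y": 0.067,"z": -0.0403,"wx": 0,"wy": 0,"wz": 0,"jaw": 1},{"x": 0,"y": 0.085,"z": -0.0369,"wx": 0,"wy": 0,"wz": 0,"jaw": 1},{"x": 0,"y": 0.1008,"z": -0.0295,"wx": 0,"wy": 0,"wz": 0,"jaw": 1},{"x": 0,"y": 0.1139,"z": -0.0189,"wx": 0,"wy": 0,"wz": 0,"jaw": 1},{"x": 0,"y": 0.1238,"z": -0.0058,"wx": 0,"wy": 0,"wz": 0,"jaw": 1},{"x": 0,"y": 0.1303,"z": 0.009,"wx": 0,"wy": 0,"wz": 0,"jaw": 1},{"x": 0,"y": 0.1332,"z": 0.0248,"wx": 0,"wy": 0,"wz": 0,"jaw": 1},{"x": 0,"y": 0.1325,"z": 0.041,"wx": 0,"wy": 0,"wz": 0,"jaw": 1},{"x": 0,"y": 0.1279,"z": 0.057,"wx": 0,"wy": 0,"wz": 0,"jaw": 1},{"x": 0,"y": 0.1192,"z": 0.0719,"wx": 0,"wy": 0,"wz": 0,"jaw": 1},{"x": 0,"y": 0.1067,"z": 0.0846,"wx": 0,"wy": 0,"wz": 0,"jaw": 1},{"x": 0,"y": 0.0906,"z": 0.0942,"wx": 0,"wy": 0,"wz": 0,"jaw": 1},{"x": 0,"y": 0.0715,"z": 0.0992,"wx": 0,"wy": 0,"wz": 0,"jaw": 1},{"x": 0,"y": 0.0508,"z": 0.0985,"wx": 0,"wy": 0,"wz": 0,"jaw": 1},{"x": 0,"y": 0.0303,"z": 0.0913,"wx": 0,"wy": 0,"wz": 0,"jaw": 1},{"x": 0,"y": 0.0124,"z": 0.0775,"wx": 0,"wy": 0,"wz": 0,"jaw": 1},{"x": 0,"y": -0.0006,"z": 0.0579,"wx": 0,"wy": 0,"wz": 0,"jaw": 1}]'

```text
time: 31.15
position: [0.4709, -0.1075, 0.1059]
tool_rot: [2.292, 2.147, 0.003]
ft_force: [7.6, 4.6, 4.1]
grip_width: 0.293
```

Call:
step_arm --plan '[{"x": 0,"y": -0.0058,"z": -0.0236,"wx": 0,"wy": 0,"wz": 0,"jaw": 1},{"x": 0,"y": -0.003,"z": -0.0485,"wx": 0,"wy": 0,"wz": 0,"jaw": 1},{"x": 0,"y": 0.0087,"z": -0.0711,"wx": 0,"wy": 0,"wz": 0,"jaw": 1},{"x": 0,"y": 0.0279,"z": -0.0881,"wx": 0,"wy": 0,"wz": 0,"jaw": 1},{"x": 0,"y": 0.052,"z": -0.0972,"wx": 0,"wy": 0,"wz": 0,"jaw": 1},{"x": 0,"y": 0.0775,"z": -0.0969,"wx": 0,"wy": 0,"wz": 0,"jaw": 1},{"x": 0,"y": 0.101,"z": -0.0877,"wx": 0,"wy": 0,"wz": 0,"jaw": 1},{"x": 0,"y": 0.1193,"z": -0.0712,"wx": 0,"wy": 0,"wz": 0,"jaw": 1},{"x": 0,"y": 0.1306,"z": -0.0501,"wx": 0,"wy": 0,"wz": 0,"jaw": 1},{"x": 0,"y": 0.134,"z": -0.0272,"wx": 0,"wy": 0,"wz": 0,"jaw": 1},{"x": 0,"y": 0.1302,"z": -0.0054,"wx": 0,"wy": 0,"wz": 0,"jaw": 1},{"x": 0,"y": 0.1204,"z": 0.0133,"wx": 0,"wy": 0,"wz": 0,"jaw": 1},{"x": 0,"y": 0.1062,"z": 0.0276,"wx": 0,"wy": 0,"wz": 0,"jaw": 1},{"x": 0,"y": 0.0895,"z": 0.037,"wx": 0,"wy": 0,"wz": 0,"jaw": 1},{"x": 0,"y": 0.0717,"z": 0.0413,"wx": 0,"wy": 0,"wz": 0,"jaw": 1},{"x": 0,"y": 0.0542,"z": 0.0411,"wx": 0,"wy": 0,"wz": 0,"jaw": 1}]'

```text
time: 32.75
position: [0.5236, -0.111, 0.0647]
tool_rot: [-2.292, -2.146, -0.001]
ft_force: [1.9, 2.4, 18.7]
grip_width: 0.29
```

```bash
cat >> plan.py <<'E'
def stop(p,o,segs,looks,thf,al=.6,tau=.3,wmin=0.):
    L=load();k=[list(x) for x in L["k"]];t,w=k[-1];th,om=o[-1,1:];out=[];V=[]
    for n,lk in zip(segs,looks):
        ws=[]
        for i in range(n+1 if lk else n):
            dt=.05 if i==n else .1
            if i<n:
                tp=th+om*.08;rem=thf-tp;g=min(2.094,np.sqrt(2*al*max(rem,0)));acc=-al if g<2.09 else 0
                imb=p["a"]*np.sin(tp)+p["b"]*np.cos(tp)
                ss=(om+acc*.08)+(p["I"]*(acc+(g-om-acc*.08)/tau)+p["d"]-imb-p["s"])/p["c"]
                if rem<=0 or om<.01:ss=0
                w+=np.clip(ss,wmin,4)*.1;ws.append(w)
            t=round(t+dt,3);k.append([t,w]);kk=np.array(k)
            s=sim(p,kk[:,0]+.03,kk[:,1],t-dt,th,om,t);th,om=s[-1,1:]
            V.append((round(t,2),round(np.degrees(th)-np.degrees(thf),1),round(om*30/np.pi,1)))
        out.append(ws)
    json.dump(out,open("next.json","w"));w0=L["k"][-1][1]
    for ws in out:
        print("CALL",len(ws));rows(w0,ws);w0=ws[-1]
    print("t,deg to go,rpm",V[::3],V[-1])
E
python3 - <<'E'
from plan import *
n=json.load(open("next.json"));commit(n[0]);commit(n[1]);t,r=done(2,"S")
p,o=fit(load(),False);print(np.degrees(np.interp(t,o[:,0],o[:,1])))
if "hatch" in r and r["hatch"][1]<2.5:
    addobs(t,r["hatch"][0]+2880,2);p,o=fit(load());stop(p,o,[18,11,15],[True,True,False],np.radians(3240))
    i=o[:,0]>14.3;print("hold rpm range",o[i&(o[:,0]<t),2].min()*30/np.pi,o[i,2].max()*30/np.pi,[ (round(a,2),round(b*30/np.pi,2)) for a,_,b in o[::4] if b*30/np.pi<19 and a>14])
E
```

```text
S t 32.750 log 32.750 {'hatch': [46.0, 0.8, 1568.5]} pos [ 0.5236 -0.111   0.0647] F [ 1.9  2.4 18.7] g 0.29
2925.259742618592
{'I': 0.0328, 'c': 0.0385, 'd': 0.0379, 'a': 0.0267, 'b': 0.0011, 's': 0.003} imb 0.0267 cost 3.61
t,obs,res [(6.85, -43.5, np.float64(-0.0)), (6.9, -43.0, np.float64(0.7)), (7.95, 7.6, np.float64(-0.9)), (8.5, 55.5, np.float64(-1.1)), (8.55, 56.0, np.float64(3.6)), (9.1, 117.0, np.float64(0.2)), (9.65, 180.6, np.float64(1.7)), (9.7, 189.0, np.float64(-0.7)), (10.75, 305.5, np.float64(-2.3)), (11.8, 420.2, np.float64(0.7)), (12.65, 524.9, np.float64(-3.0)), (13.4, 608.8, np.float64(0.6)), (14.15, 695.0, np.float64(0.5)), (18.2, 1180.5, np.float64(0.9)), (22.25, 1669.1, np.float64(-0.9)), (27.1, 2248.3, np.float64(0.4)), (32.75, 2926.0, np.float64(-0.4))]
now t 32.80 th 2931.5 rpm 19.52
CALL 18
y -0.0167 z -0.0045 | y -0.0323 z -0.0134 | y -0.0447 z -0.0254 | y -0.0536 z -0.0398 | y -0.0589 z -0.0558 | y -0.0601 z -0.0729 | y -0.0570 z -0.0902 | y -0.0493 z -0.1068 | y -0.0393 z -0.1191 | y -0.0267 z -0.1290 | y -0.0118 z -0.1359 | y 0.0049 z -0.1391 | y 0.022
[... 1470 characters left out ...]
64(0.2))
hold rpm range 18.670061456982314 21.179946753321154 [(np.float64(14.23), np.float64(18.57)), (np.float64(14.25), np.float64(18.52)), (np.float64(14.27), np.float64(18.57)), (np.float64(14.29), np.float64(18.63)), (np.float64(14.31), np.float64(18.69)), (np.float64(14.33), np.float64(18.75)), (np.float64(14.35), np.float64(18.84)), (np.float64(14.37), np.float64(18.94)), (np.float64(22.33), np.float64(18.77)), (np.float64(22.35), np.float64(18.7)), (np.float64(22.37), np.float64(18.73)), (np.float64(22.39), np.float64(18.76)), (np.float64(22.41), np.float64(18.79)), (np.float64(22.43), np.float64(18.81)), (np.float64(22.45), np.float64(18.9)), (np.float64(22.47), np.float64(18.98))]
```

Model plus images put the hold at 18.5–21.2 rpm from t≈14 to 32.75. Now stopping.

Call:
step_arm --plan '[{"x": 0,"y": -0.0167,"z": -0.0045,"wx": 0,"wy": 0,"wz": 0,"jaw": 1},{"x": 0,"y": -0.0323,"z": -0.0134,"wx": 0,"wy": 0,"wz": 0,"jaw": 1},{"x": 0,"y": -0.0447,"z": -0.0254,"wx": 0,"wy": 0,"wz": 0,"jaw": 1},{"x": 0,"y": -0.0536,"z": -0.0398,"wx": 0,"wy": 0,"wz": 0,"jaw": 1},{"x": 0,"y": -0.0589,"z": -0.0558,"wx": 0,"wy": 0,"wz": 0,"jaw": 1},{"x": 0,"y": -0.0601,"z": -0.0729,"wx": 0,"wy": 0,"wz": 0,"jaw": 1},{"x": 0,"y": -0.057,"z": -0.0902,"wx": 0,"wy": 0,"wz": 0,"jaw": 1},{"x": 0,"y": -0.0493,"z": -0.1068,"wx": 0,"wy": 0,"wz": 0,"jaw": 1},{"x": 0,"y": -0.0393,"z": -0.1191,"wx": 0,"wy": 0,"wz": 0,"jaw": 1},{"x": 0,"y": -0.0267,"z": -0.129,"wx": 0,"wy": 0,"wz": 0,"jaw": 1},{"x": 0,"y": -0.0118,"z": -0.1359,"wx": 0,"wy": 0,"wz": 0,"jaw": 1},{"x": 0,"y": 0.0049,"z": -0.1391,"wx": 0,"wy": 0,"wz": 0,"jaw": 1},{"x": 0,"y": 0.0222,"z": -0.1382,"wx": 0,"wy": 0,"wz": 0,"jaw": 1},{"x": 0,"y": 0.0391,"z": -0.1329,"wx": 0,"wy": 0,"wz": 0,"jaw": 1},{"x": 0,"y": 0.0544,"z": -0.1233,"wx": 0,"wy": 0,"wz": 0,"jaw": 1},{"x": 0,"y": 0.0667,"z": -0.1101,"wx": 0,"wy": 0,"wz": 0,"jaw": 1},{"x": 0,"y": 0.0753,"z": -0.0941,"wx": 0,"wy": 0,"wz": 0,"jaw": 1},{"x": 0,"y": 0.0795,"z": -0.0765,"wx": 0,"wy": 0,"wz": 0,"jaw": 1}]'

```text
time: 34.6
position: [0.6045, -0.1165, 0.1404]
tool_rot: [2.293, 2.147, 0.001]
ft_force: [-0.4, 1.3, 0.9]
grip_width: 0.295
```

Run:
```python
from plan import *
t,r=done(0,"S")
p,o=fit(load(),False);print(np.degrees(np.interp(t,o[:,0],o[:,1])))
if "lev" in r and r["lev"][1]<2.5:
    addobs(t,r["lev"][0]+3240,2);p,o=fit(load());stop(p,o,[11,15],[True,False],np.radians(3240))
```

```text
S t 34.600 log 34.600 {'lev': [-109.7, 0.5, 98.0]} pos [ 0.6045 -0.1165  0.1404] F [-0.4  1.3  0.9] g 0.3
3129.1765236795914
{'I': 0.033, 'c': 0.0384, 'd': 0.0378, 'a': 0.027, 'b': 0.0014, 's': 0.003} imb 0.027 cost 3.69
t,obs,res [(6.85, -43.5, np.float64(-0.1)), (6.9, -43.0, np.float64(0.6)), (7.95, 7.6, np.float64(-1.1)), (8.5, 55.5, np.float64(-1.2)), (8.55, 56.0, np.float64(3.5)), (9.1, 117.0, np.float64(0.2)), (9.65, 180.6, np.float64(1.7)), (9.7, 189.0, np.float64(-0.7)), (10.75, 305.5, np.float64(-2.4)), (11.8, 420.2, np.float64(0.5)), (12.65, 524.9, np.float64(-2.9)), (13.4, 608.8, np.float64(0.6)), (14.15, 695.0, np.float64(0.4)), (18.2, 1180.5, np.float64(1.0)), (22.25, 1669.1, np.float64(-0.5)), (27.1, 2248.3, np.float64(0.6)), (32.75, 2926.0, np.float64(-0.2)), (34.6, 3130.3, np.float64(-0.6))]
now t 34.65 th 3133.9 rpm 13.67
CALL 11
y -0.0005 z 0.0184 | y -0.0062 z 0.0368 | y -0.0161 z 0.0523 | y -0.0289 z 0.0641 | y -0.0433 z 0.0721 | y -0.0584 z 0.0763 | y -0.0732 z 0.0771 | y -0.0870 z 0.0750 | y -0.0993 z 0.0706 | y -0.1100 z 0.0644 | y -0.1189 z 0.0570 | 
CALL 15
y -0.0071 z -0.0082 | y -0.0129 z -0.0176 | y -0.0169 z -0.0268 | y -0.0193 z -0.0356 | y -0.0205 z -0.0438 | y -0.0208 z -0.0513 | y -0.0203 z -0.0580 | y -0.0193 z -0.0640 | y -0.0180 z -0.0693 | y -0.0165 z -0.0739 | y -0.0149 z -0.0779 | y -0.0132 z -0.0814 | y -0.0116 z -0.0844 | y -0.0100 z -0.0870 | y -0.0083 z -0.0897 | 
t,deg to go,rpm [(34.75, np.float64(-98.5), np.float64(12.3)), (35.05, np.float64(-76.8), np.float64(11.6)), (35.35, np.float64(-57.1), np.float64(10.3)), (35.65, np.float64(-40.0), np.float64(8.7)), (35.9, np.float64(-28.6), np.float64(6.5)), (36.2, np.float64(-17.8), np.float64(5.4)), (36.5, np.float64(-9.3), np.float64(4.0)), (36.8, np.float64(-3.4), np.float64(2.4)), (37.1, np.float64(-0.5), np.float64(0.8))] (37.3, np.float64(-0.1), np.float64(0.2))
```

Call:
step_arm --plan '[{"x": 0,"y": -0.0005,"z": 0.0184,"wx": 0,"wy": 0,"wz": 0,"jaw": 1},{"x": 0,"y": -0.0062,"z": 0.0368,"wx": 0,"wy": 0,"wz": 0,"jaw": 1},{"x": 0,"y": -0.0161,"z": 0.0523,"wx": 0,"wy": 0,"wz": 0,"jaw": 1},{"x": 0,"y": -0.0289,"z": 0.0641,"wx": 0,"wy": 0,"wz": 0,"jaw": 1},{"x": 0,"y": -0.0433,"z": 0.0721,"wx": 0,"wy": 0,"wz": 0,"jaw": 1},{"x": 0,"y": -0.0584,"z": 0.0763,"wx": 0,"wy": 0,"wz": 0,"jaw": 1},{"x": 0,"y": -0.0732,"z": 0.0771,"wx": 0,"wy": 0,"wz": 0,"jaw": 1},{"x": 0,"y": -0.087,"z": 0.075,"wx": 0,"wy": 0,"wz": 0,"jaw": 1},{"x": 0,"y": -0.0993,"z": 0.0706,"wx": 0,"wy": 0,"wz": 0,"jaw": 1},{"x": 0,"y": -0.11,"z": 0.0644,"wx": 0,"wy": 0,"wz": 0,"jaw": 1},{"x": 0,"y": -0.1189,"z": 0.057,"wx": 0,"wy": 0,"wz": 0,"jaw": 1}]'

```text
time: 35.75
position: [0.4855, -0.1084, 0.0846]
tool_rot: [2.293, 2.147, 0.004]
ft_force: [4.1, 2.5, 4.2]
grip_width: 0.291
```

Run:
```python
from plan import *
t,r=done(0,"T")
p,o=fit(load(),False);print(np.degrees(np.interp(t,o[:,0],o[:,1]))-3240)
if "hatch" in r and r["hatch"][1]<2.5:
    addobs(t,r["hatch"][0]+3240,1.5);p,o=fit(load());stop(p,o,[16],[False],np.radians(3240))
```

```text
T t 35.750 log 35.750 {'hatch': [-26.5, 0.2, 794.5]} pos [ 0.4855 -0.1084  0.0846] F [4.1 2.5 4.2] g 0.29
-35.002017168706516
{'I': 0.0344, 'c': 0.0382, 'd': 0.0375, 'a': 0.0256, 'b': 0.0025, 's': 0.003} imb 0.0257 cost 7.47
t,obs,res [(6.85, -43.5, np.float64(0.1)), (6.9, -43.0, np.float64(0.9)), (7.95, 7.6, np.float64(-0.2)), (8.5, 55.5, np.float64(-0.3)), (8.55, 56.0, np.float64(4.4)), (9.1, 117.0, np.float64(0.7)), (9.65, 180.6, np.float64(1.3)), (9.7, 189.0, np.float64(-1.2)), (10.75, 305.5, np.float64(-3.5)), (11.8, 420.2, np.float64(0.4)), (12.65, 524.9, np.float64(-3.4)), (13.4, 608.8, np.float64(-0.4)), (14.15, 695.0, np.float64(-0.3)), (18.2, 1180.5, np.float64(1.5)), (22.25, 1669.1, np.float64(-0.5)), (27.1, 2248.3, np.float64(2.0)), (32.75, 2926.0, np.float64(1.1)), (34.6, 3130.3, np.float64(0.3)), (35.75, 3213.5, np.float64(-5.5))]
now t 35.80 th 3210.6 rpm 8.10
CALL 16
y -0.0055 z -0.0062 | y -0.0105 z -0.0133 | y -0.0143 z -0.0203 | y -0.0170 z -0.0271 | y -0.0188 z -0.0335 | y -0.0200 z -0.0393 | y -0.0206 z -0.0447 | y -0.0208 z -0.0494 | y -0.0207 z -0.0537 | y -0.0204 z -0.0573 | y -0.0199 z -0.0605 | y -0.0195 z -0.0633 | y -0.0189 z -0.0658 | y -0.0183 z -0.0684 | y -0.0183 z -0.0684 | y -0.0183 z -0.0684 | 
t,deg to go,rpm [(35.9, np.float64(-25.1), np.float64(6.9)), (36.2, np.float64(-14.3), np.float64(5.2)), (36.5, np.float64(-6.6), np.float64(3.5)), (36.8, np.float64(-1.8), np.float64(1.8)), (37.1, np.float64(-0.1), np.float64(0.2)), (37.4, np.float64(0.1), np.float64(0.0))] (37.4, np.float64(0.1), np.float64(0.0))
```

Run:
```python
from plan import *
L=load();L["obs"]=L["obs"][:-1];p,o=fit(L,False);o[-1]=[35.8,np.radians(3240-23.5),.87]
stop(p,o,[5,8],[True,False],np.radians(3240),al=.85)
```

```text
CALL 5
y -0.0050 z -0.0055 | y -0.0094 z -0.0115 | y -0.0127 z -0.0172 | y -0.0151 z -0.0223 | y -0.0169 z -0.0268 | 
CALL 8
y -0.0012 z -0.0037 | y -0.0022 z -0.0075 | y -0.0028 z -0.0109 | y -0.0033 z -0.0141 | y -0.0037 z -0.0174 | y -0.0039 z -0.0210 | y -0.0039 z -0.0244 | y -0.0038 z -0.0273 | 
t,deg to go,rpm [(35.9, np.float64(-19.1), np.float64(6.9)), (36.2, np.float64(-8.7), np.float64(4.7)), (36.45, np.float64(-3.4), np.float64(2.4)), (36.75, np.float64(-0.7), np.float64(0.6)), (37.05, np.float64(-0.2), np.float64(0.2))] (37.15, np.float64(-0.1), np.float64(0.2))
```

Call:
step_arm --plan '[{"x": 0,"y": -0.005,"z": -0.0055,"wx": 0,"wy": 0,"wz": 0,"jaw": 1},{"x": 0,"y": -0.0094,"z": -0.0115,"wx": 0,"wy": 0,"wz": 0,"jaw": 1},{"x": 0,"y": -0.0127,"z": -0.0172,"wx": 0,"wy": 0,"wz": 0,"jaw": 1},{"x": 0,"y": -0.0151,"z": -0.0223,"wx": 0,"wy": 0,"wz": 0,"jaw": 1},{"x": 0,"y": -0.0169,"z": -0.0268,"wx": 0,"wy": 0,"wz": 0,"jaw": 1}]'

```text
time: 36.3
position: [0.4689, -0.1073, 0.1115]
tool_rot: [2.293, 2.148, 0.003]
ft_force: [4.0, 3.5, 1.5]
grip_width: 0.294
```

Run:
```python
from plan import *
done(0,"T");look("S");look("T")
```

```text
T t 36.300 log 36.300 {'hatch': [-2.4, 0.1, 834.5]} pos [ 0.4689 -0.1073  0.1115] F [4.  3.5 1.5] g 0.29
S t 36.350 log 36.350 {'hatch': [-0.8, 1.1, 1114.5], 'lev': [-26.5, 8.3, 7.0]} pos [ 0.4687 -0.1072  0.112 ] F [2.6 1.7 2.5] g 0.29
T t 36.400 log 36.400 {'hatch': [0.7, 0.0, 849.0]} pos [ 0.4688 -0.1072  0.1117] F [4.  1.5 1.5] g 0.29
```

Run:
```python
from plan import *
L=load();p,_=fit(dict(k=L["k"],obs=L["obs"][:-1]),False);k=L["k"];t0,w0=k[-1];print(t0)
for prof in([0],[-.15],[-.2,-.1],[-.2,-.2],[-.25,-.2],[-.25,-.25],[-.2,-.2,-.1]):
  r=[]
  for om in(.35,.5):
    kk=k+[[round(t0+.1*(i+1),3),w0+sum(prof[:i+1])] for i in range(len(prof))]+[[t0+3,w0+sum(prof)]];kk=np.array(kk)
    for pd in(p,{**p,"d":.030}):
      s=sim(pd,kk[:,0]+.03,kk[:,1],t0,np.radians(2),om,t0+2);r.append((round(np.degrees(s[-1,1]),1),round(np.degrees(s[:,1].max()),1)))
  print(prof,r)
w=w0+np.cumsum([-.2,-.2,0,0]);rows(w0,w)
w=w0+np.cumsum([-.25,-.2,0,0]);rows(w0,w)
```

```text
36.44999999999999
[0] [(np.float64(4.7), np.float64(4.7)), (np.float64(5.3), np.float64(5.3)), (np.float64(7.0), np.float64(7.0)), (np.float64(8.1), np.float64(8.1))]
[-0.15] [(np.float64(3.6), np.float64(3.6)), (np.float64(3.8), np.float64(3.8)), (np.float64(5.1), np.float64(5.1)), (np.float64(5.6), np.float64(5.6))]
[-0.2, -0.1] [(np.float64(3.1), np.float64(3.2)), (np.float64(3.2), np.float64(3.3)), (np.float64(4.4), np.float64(4.4)), (np.float64(4.7), np.float64(4.7))]
[-0.2, -0.2] [(np.float64(2.4), np.float64(3.2)), (np.float64(2.4), np.float64(3.3)), (np.float64(4.0), np.float64(4.3)), (np.float64(4.2), np.float64(4.4))]
[-0.25, -0.2] [(np.float64(2.0), np.float64(3.2)), (np.float64(1.9), np.float64(3.2)), (np.float64(3.6), np.float64(4.1)), (np.float64(3.7), np.float64(4.2))]
[-0.25, -0.25] [(np.float64(1.4), np.float64(3.2)), (np.float64(1.1), np.float64(3.2)), (np.float64(3.2), np.float64(4.1)), (np.float64(3.2), np.float64(4.2))]
[-0.2, -0.2, -0.1] [(np.float64(1.7), np.float64(3.2)), (np.float64(1.3), np.float64(3.3)), (np.float64(3.4), np.float64(4.3)), (np.float64(3.4), np.float64(4.4))]
y 0.0059 z 0.0127 | y 0.0142 z 0.0239 | y 0.0142 z 0.0239 | y 0.0142 z 0.0239 | 
y 0.0077 z 0.0156 | y 0.0166 z 0.0265 | y 0.0166 z 0.0265 | y 0.0166 z 0.0265 |
```

Call:
step_arm --plan '[{"x": 0,"y": 0.0059,"z": 0.0127,"wx": 0,"wy": 0,"wz": 0,"jaw": 1},{"x": 0,"y": 0.0142,"z": 0.0239,"wx": 0,"wy": 0,"wz": 0,"jaw": 1},{"x": 0,"y": 0.0142,"z": 0.0239,"wx": 0,"wy": 0,"wz": 0,"jaw": 1},{"x": 0,"y": 0.0142,"z": 0.0239,"wx": 0,"wy": 0,"wz": 0,"jaw": 1},{"x": 0,"y": 0.0142,"z": 0.0239,"wx": 0,"wy": 0,"wz": 0,"jaw": 1},{"x": 0,"y": 0.0142,"z": 0.0239,"wx": 0,"wy": 0,"wz": 0,"jaw": 1}]'

```text
time: 37.05
position: [0.4829, -0.1083, 0.0873]
tool_rot: [-2.293, -2.147, 0.0]
ft_force: [3.0, 3.8, 2.5]
grip_width: 0.29
```

Run:
```python
from plan import *
w=load()["k"][-1][1];commit(w+np.cumsum([-.2,-.2,0,0,0,0]))
look("T");look("S");look("T")
im=cv2.imread("pics/"+[f for f in __import__("os").listdir("pics") if f.startswith("raw_T_37.05") or f.startswith("raw_T_37")][0])
s=cv2.imread("pics/"+[f for f in __import__("os").listdir("pics") if f.startswith("raw_S_37")][0])
a=cv2.resize(im[140:260,120:250],(520,480),interpolation=cv2.INTER_CUBIC);b=cv2.resize(s[150:280,270:400],(280,280));c=np.zeros((480,280,3),np.uint8);c[:280]=b
cv2.imwrite("pics/m6.png",np.hstack([a,c]))
print(T.proj(pt(0,.112)),T.proj(pt(0,-.112)),S.proj(pt(0,.112)))
```

```text
T t 37.050 log 37.050 {'hatch': [2.9, 0.0, 838.5]} pos [ 0.4829 -0.1083  0.0873] F [3.  3.8 2.5] g 0.29
S t 37.100 log 37.100 {'hatch': [3.1, 1.2, 1158.5], 'lev': [-26.5, 10.1, 7.0]} pos [ 0.4828 -0.1083  0.0873] F [3.1 2.9 2.8] g 0.29
T t 37.150 log 37.150 {'hatch': [2.9, 0.1, 839.0]} pos [ 0.4828 -0.1083  0.0873] F [3.5 3.9 2.9] g 0.29
[[172.04532315 186.82502835]] [[184.01193869 196.16902553]] [[335.13879153 194.50760031]]
```

View pics/m6.png

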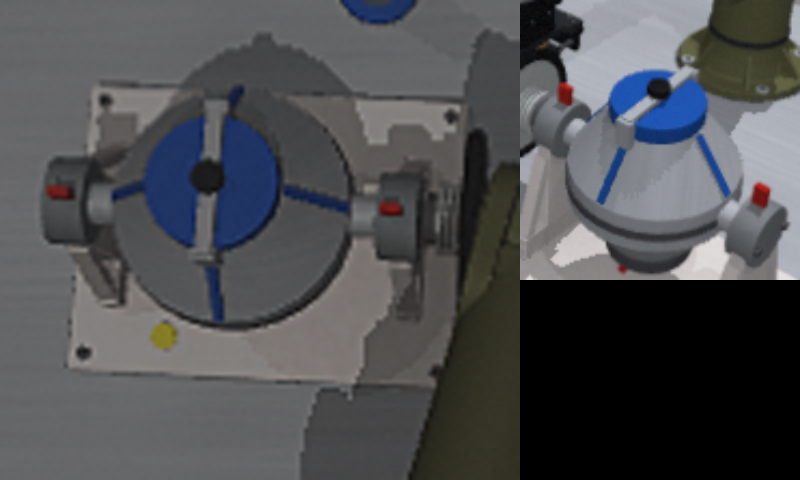

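The picture shows the hatch up and at rest, with both cameras saying about +3°. There is plenty of time, so one gentle backward nudge of about 3°.

Run:
```python
from plan import *
L=load();p,_=fit(dict(k=[q for q in L["k"]],obs=L["obs"][:-1]),False);k=L["k"];t0,w0=k[-1]
for prof in([-.15,-.2,-.1],[-.2,-.2],[-.2,-.2,-.1],[-.2,-.25,-.1],[-.2,-.2,-.2]):
  r=[]
  kk=np.array(k+[[round(t0+.1*(i+1),3),w0+sum(prof[:i+1])] for i in range(len(prof))]+[[t0+3,w0+sum(prof)]])
  for d in(.042,.038,.034,.030):
      s=sim({**p,"d":d},kk[:,0]+.03,kk[:,1],t0,np.radians(3),0.,t0+1,dt=.002);r.append(round(np.degrees(s[-1,1]),1))
  print(prof,r);rows(w0,w0+np.cumsum(prof))
```

```text
[-0.15, -0.2, -0.1] [np.float64(0.9), np.float64(0.5), np.float64(-0.0), np.float64(-0.6)]
y 0.0076 z 0.0072 | y 0.0192 z 0.0150 | y 0.0256 z 0.0179 | 
[-0.2, -0.2] [np.float64(1.0), np.float64(0.6), np.float64(0.3), np.float64(-0.2)]
y 0.0104 z 0.0094 | y 0.0224 z 0.0165 | 
[-0.2, -0.2, -0.1] [np.float64(0.1), np.float64(-0.4), np.float64(-1.1), np.float64(-1.8)]
y 0.0104 z 0.0094 | y 0.0224 z 0.0165 | y 0.0289 z 0.0192 | 
[-0.2, -0.25, -0.1] [np.float64(-0.7), np.float64(-1.3), np.float64(-2.0), np.float64(-2.8)]
y 0.0104 z 0.0094 | y 0.0256 z 0.0179 | y 0.0322 z 0.0202 | 
[-0.2, -0.2, -0.2] [np.float64(-1.1), np.float64(-1.8), np.float64(-2.6), np.float64(-3.6)]
y 0.0104 z 0.0094 | y 0.0224 z 0.0165 | y 0.0356 z 0.0211 |
```

Call:
step_arm --plan '[{"x": 0,"y": 0.0104,"z": 0.0094,"wx": 0,"wy": 0,"wz": 0,"jaw": 1},{"x": 0,"y": 0.0224,"z": 0.0165,"wx": 0,"wy": 0,"wz": 0,"jaw": 1},{"x": 0,"y": 0.0224,"z": 0.0165,"wx": 0,"wy": 0,"wz": 0,"jaw": 1},{"x": 0,"y": 0.0224,"z": 0.0165,"wx": 0,"wy": 0,"wz": 0,"jaw": 1},{"x": 0,"y": 0.0224,"z": 0.0165,"wx": 0,"wy": 0,"wz": 0,"jaw": 1},{"x": 0,"y": 0.0224,"z": 0.0165,"wx": 0,"wy": 0,"wz": 0,"jaw": 1}]'

```text
time: 37.8
position: [0.5048, -0.1098, 0.0708]
tool_rot: [-2.292, -2.147, -0.0]
ft_force: [1.0, 4.5, 3.0]
grip_width: 0.293
```

Run:
```python
from plan import *
w=load()["k"][-1][1];commit(w+np.cumsum([-.2,-.2,0,0,0,0]))
look("T");look("S")
```

```text
T t 37.800 log 37.800 {'hatch': [0.9, 0.1, 844.5]} pos [ 0.5048 -0.1098  0.0708] F [1.  4.5 3. ] g 0.29
S t 37.850 log 37.850 {'hatch': [1.0, 1.2, 1120.0], 'lev': [-26.5, 9.2, 7.0]} pos [ 0.5047 -0.1098  0.0708] F [2.1 4.8 3.1] g 0.29
```

Reads +1° in both cameras and at rest. Releasing and retreating straight up.

Call:
step_arm --plan '[{"x": 0,"y": 0,"z": 0,"wx": 0,"wy": 0,"wz": 0,"jaw": -1},{"x": 0,"y": 0,"z": 0,"wx": 0,"wy": 0,"wz": 0,"jaw": -1},{"x": 0,"y": 0,"z": 0,"wx": 0,"wy": 0,"wz": 0,"jaw": -1},{"x": 0,"y": 0,"z": 0,"wx": 0,"wy": 0,"wz": 0,"jaw": -1},{"x": 0,"y": 0,"z": 0,"wx": 0,"wy": 0,"wz": 0,"jaw": -1},{"x": 0,"y": 0,"z": 0,"wx": 0,"wy": 0,"wz": 0,"jaw": -1},{"x": 0,"y": 0,"z": 0,"wx": 0,"wy": 0,"wz": 0,"jaw": -1},{"x": 0,"y": 0,"z": 0,"wx": 0,"wy": 0,"wz": 0,"jaw": -1},{"x": 0,"y": 0,"z": 0,"wx": 0,"wy": 0,"wz": 0,"jaw": -1},{"x": 0,"y": 0,"z": -0.01,"wx": 0,"wy": 0,"wz": 0,"jaw": -1},{"x": 0,"y": 0,"z": -0.03,"wx": 0,"wy": 0,"wz": 0,"jaw": -1},{"x": 0,"y": 0,"z": -0.06,"wx": 0,"wy": 0,"wz": 0,"jaw": -1},{"x": 0,"y": 0,"z": -0.09,"wx": 0,"wy": 0,"wz": 0,"jaw": -1},{"x": 0,"y": 0,"z": -0.12,"wx": 0,"wy": 0,"wz": 0,"jaw": -1},{"x": 0,"y": 0,"z": -0.15,"wx": 0,"wy": 0,"wz": 0,"jaw": -1},{"x": 0,"y": 0,"z": -0.18,"wx": 0,"wy": 0,"wz": 0,"jaw": -1},{"x": 0,"y": 0,"z": -0.21,"wx": 0,"wy": 0,"wz": 0,"jaw": -1},{"x": 0,"y": 0,"z": -0.24,"wx": 0,"wy": 0,"wz": 0,"jaw": -1},{"x": 0,"y": 0,"z": -0.26,"wx": 0,"wy": 0,"wz": 0,"jaw": -1},{"x": 0,"y": 0,"z": -0.26,"wx": 0,"wy": 0,"wz": 0,"jaw": -1}]'

```text
time: 39.9
position: [0.5065, -0.1111, 0.3341]
tool_rot: [2.292, 2.144, 0.007]
ft_force: [0.3, 0.5, 0.8]
grip_width: 1.002
```

Run:
```python
from plan import *
look("T","fT");look("S","fS")
a=cv2.imread("pics/fS.png");b=cv2.imread("pics/scene0.png")
cv2.imwrite("pics/m7.png",np.hstack([a[60:340,110:410],b[60:340,110:410]]))
```

```text
T t 39.900 log 37.900 {'hatch': [0.9, 0.1, 844.5]} pos [ 0.5065 -0.1111  0.3341] F [0.3 0.5 0.8] g 1.0
S t 39.950 log 37.950 {'hatch': [1.0, 1.2, 1121.5], 'lev': [-26.5, 9.2, 7.0]} pos [ 0.5057 -0.1109  0.3323] F [-0.2 -0.3 -0.4] g 1.0
```

View pics/m7.png

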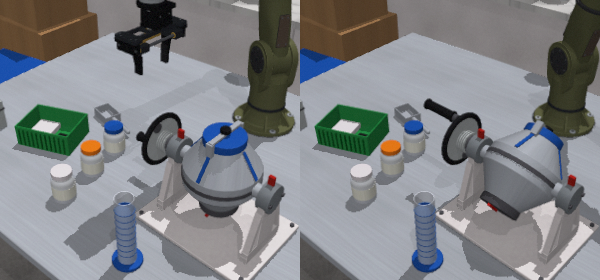

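The gripper is open and well clear, the hatch is up and still, and the jars, cylinder, scoop and basket are where they were. Handing in.

```bash
python3 -c "
from bench import ctrl
print(ctrl.get_state()['qd'].round(3));print(ctrl.close_job())"
```

```text
[ 0.     0.01  -0.001  0.033 -0.001 -0.002  0.003]
the job is handed in; nothing more can be done
None
```

The batch is mixed and the job is handed in at about 40 s, with the drum stopped hatch up and the handle released.

**Mixing:** I estimated the drum speed from a fitted drum model, not a direct reading. That model agreed with the drum angles seen in the pictures to within about 3° from t = 14 s on. It puts the drum at 18.5 to 21.2 turns a minute from about t = 14.2 s to 32.75 s without a break, and never near 30. The lowest points, about 18.5 and 18.7, came in the 0.05 s pauses for pictures.

**Stop:** I slowed the drum and nudged it back by about 2°. It rests at about +1° in both cameras, unchanged after letting go. My placing of the axle could be off by about 1° more.

**Last checks:** The gripper is fully open and well above the blender, with about 0 N at the wrist. By eye against the first picture, the jars, cylinder, scoop and basket have not moved. The largest wrist force at the ends of moves was about 30 N, when the handle was at the bottom.

**What disagreed:**
- The fingertips appeared about 40 mm higher in the pictures than the reported TCP. The first closing therefore missed above the handle, and I lowered 40 mm and gripped it properly.
- While slowing, the drum ran about 8° ahead of the model. I corrected this from the pictures.

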